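Pack the jack, lift the steam-trap carriage and hold it

ROBOT

A 7-joint arm with a two-finger parallel gripper is mounted at the origin on the work surface. World frame = base frame: x ahead of the robot, y to its left, z up, the work surface at z = 0. Lengths are in m, angles in rad, forces in N, time in s.
With the tool pointing down it reaches from about 0.4 to 0.875 m from the base axis. Payload 19.3 kg.
Tool frame: the origin (TCP) lies at the very end of the fingers, on their centre line; the grasp point (between the pads) lies 19 mm behind it; z points along the fingers, x is the direction in which the jaws open and shut, and the axes are right-handed (so a half turn about z gives the same grasp; the last joint's range is limited). The gripper opens to 85 mm and grips with 20 to 120 N. Pads are 22 mm wide; open, the fingers measure 114 mm over their backs; the gripper's body (76 mm by 85 mm) begins 54 mm behind the grasp point. The pads swing forward as they close: fully open they stand 13 mm farther back than shut.
Start: joints at [-1.358, 0.521, -0.036, 1.599, 0.021, 1.021, -0.113], TCP at [0.174, 0.6, 0.231] pointing down, gripper open.
Joint ranges: [-2.91, 2.91], [-0.3, 2.13], [-1.5, 1.42], [0.17, 2.43], [-1.26, 4.41], [0.16, 1.93], [-2.52, 2.52]. Speed limits (rad/s): [1.89, 1.89, 2.39, 2.39, 3.01, 3.01, 3.01].

INTERFACE

Orientations are given as [roll, pitch, yaw] about the fixed x, y, z axes, in that order (R = Rz(yaw) Ry(pitch) Rx(roll)).
In Python, from workcell import bot gives the robot as it stands.
- The arm moves only by the tool jog_arm, never from a script. Its argument "increments" is a list of rows, each an object of numbers: "wx", "wy", "wz": the turn, a rotation vector about the tool's x, y, z in degrees; "x", "y", "z": the shift along the tool's x, y, z in cm; "claw": the opening in per cent of the stroke, from 0 (shut) to 100 (fully open). A call has 1 to 10 rows; each row is the pose to reach, as a shift and turn from the pose measured when the call began, along the tool's axes at that moment; what a row does not reach only later rows make up. A row lasts 1/8 s, in which the tool goes at most 62.5 mm and 10.7 degrees, less where a joint would pass 70% of its speed; a pose out of reach is approached as far as the arm can. A call with a gripper value outside its range is refused whole. The fingers move at their own pace and stop on an object; "squeeze" is the grip in N (left out, the last holds). Time passes only in rows, so rows that repeat a pose let the fingers close. It gives the time, the measured TCP pose, the force and the opening at its end, in the units of the state.
- bot.observe(): the state, without advancing time (a new reading comes with each control period).
- bot.grab_frame(name): name is "side" or "top"; returns a dict with "pixels" (400x640x3 uint8, red, green, blue), "fov_y" (degrees; the focal length in pixels is half the picture's height over the tangent of half this angle, whatever the lens; pixels are square), "cx", "cy" (the principal point, pixels), "k1" (the pictures are not rectified: a ray, as slopes to the right and down, at radius r is drawn at 1 + k1 r^2 times it, then the intrinsics apply), "origin" and "orientation" of the camera in the world. Camera axes: x right, y down, z forward; pixel columns grow to the right and rows downward; lengths in m; the calibration is good to about 2 mm. A picture is of the moment at which its call begins. There is no depth.
- bot.job_done(): hands the job in, once; it reports no verdict.
The state is a dict: "clock": time; "qpos": joint angles; "qd": joint speeds; "joint_efforts": joint torques, N m; "position": TCP position; "tool_rot": TCP orientation; "force": force on the tool from outside, world axes, zero at the start; "moment": the same for the moment, N m; "grip_width": finger opening in m.
Only numpy, scipy, OpenCV 4.12 (cv2) and the standard library are available. Lean on these libraries where they do the work, as an engineer would, in place of code of your own. Each camera call takes 0.05 s, during which the arm holds its last target.

TASK

Build up the packing on the small blue jack by laying the two loose pale slats across the saddle's two dark bearers, square to them, centred on the bearers' mid-line, one near the front and one near the rear end of the saddle with a clear gap between. Then slide the jack along the table, packing in place, until its saddle is centred under the yellow lift pad (marked with a red and white target) of the trap carriage, and pump its handle: press it all the way down, let it all the way up, and press it all the way down again. Finish while still holding the handle fully down with your gripper, the carriage raised and resting on both slats; never raise the carriage by hand, and leave the stopwatch, the copper coupon and the wrench alone.

Things in the scene. Friction and masses are not known exactly. Their poses are not given: they have to be found in the camera images.
- jack: Small loose blue lever jack on a flat skid base, about 0.75 kg in all; it slides on the table. Origin: underside of the base, on the table, on the jack's mid-line; x points from handle end to saddle end (away from the robot, within about 12 degrees), z up. Base plate x -150..145, y -45..45, 14 mm thick. Saddle centre at x = +85, y = 0. Two handle cheeks at x -19..9, y to +-28, up to z 98. The jack can be towed by gripping its handle, which is rigid sideways.
- saddle_top (a point): Centre of the saddle at the height of the top of its two bearers: 85 mm ahead of the jack's origin, z = 79 mm with the handle up. Axes as the jack's (x along the jack, y across). The saddle is a 100 x 100 x 8 mm steel plate carrying two fixed dark bearers that run along x, each 100 long, 22 wide, 16 mm high, at y = +-33 mm. It rises with the handle, 50 mm per rad (30 mm over the full stroke).
- jack_handle (a joint): Jack handle angle in rad: 0 = fully up (start; 17 degrees above level, sprung up), 0.6 = fully down (17 degrees below level). The hinge axis lies across the jack at x = -5 mm, z = 85 mm in the jack's frame. Pressing down at the grip takes about 3 to 15 N, rising along the stroke and with the load; let go, it springs back up.
- handle_grip (a point): Centre of the black handle grip, 120 mm behind the hinge (towards the robot): a bar 60 mm long, 26 mm wide across the jack and 24 mm thick, with flat upright sides. At the start (up) at jack x = -120, z = 120 mm; fully down at z = 50 mm; the base plate lies below it, top at z 14 mm.
- slat_a: Loose pale wooden slat 110 x 24 x 16 mm (x, y, z), 35 g, lying flat on the table at the robot's right. Origin: centre of its underside; x along its length.
- slat_b: The other slat, the same.
- trap_carriage: Trap carriage, 0.5 to 1 kg, that slides freely straight up (60 mm) on the two upright rods of a fixed stand and rests on its lower stop. Origin at table height straight below the centre of its lift pad, when at rest; its x points from the pad to the rods, roughly away from the robot. The steel trap with a green cover (top at z 187 mm) is at x = 90 mm, the rods at x = 150 mm. The rods' bar reaches z 247 mm; the stand's foot, 16 mm high, begins at x = 110 mm.
- lift_pad (a point): Centre of the underside of the lift pad, at z = 107 mm when at rest: a level yellow plate 110 x 110 x 12 mm with a red-white-red target on top. The packed saddle with the handle up is 95 mm high, so it passes below with 12 mm to spare, and a full stroke lifts the pad 18 mm.
- stopwatch: Bystander: round chrome stopwatch, 54 mm across, 12 mm thick, on the table at the robot's left; origin under its centre.
- coupon: Bystander: flat copper test coupon 50 x 25 x 5 mm on the table at the far right of the slats; origin under its centre.
- wrench: Bystander: steel wrench lying on the table at the robot's left; lies along its x.

How it is judged:
By the outcome, as a careful person would: the job done as asked, in the order asked, and still so for the second after the job is handed in, while the arm keeps its last pose, push and grip.
It also fails if it takes over 72 s, if anything falls off the work surface, if the arm or the gripper's body presses on something with over 40 N, if the wrist force passes 120 N, or if a joint passes its speed limit or range.

## Working session

There is one attempt and no reset: what is moved stays moved. The work goes in short steps, Python scripts to look and compute and a tool call to move; the robot and the scene stay as the last step left them, time stands still between calls to the robot, and variables do not carry over. Pictures are saved under pics/ and viewed, and the job is handed in when it is done.

Besides the shell and the picture viewer there is one more tool, called after "Call:" by a JSON object that holds its "op" and its "data", one argument or row to a line. jog_arm: Moves the arm, as the interface text tells. Its arguments: {"type":"object","properties":{"increments":{"type":"array","items":{"type":"object","properties":{"wx":{"type":"number"},"wy":{"type":"number"},"wz":{"type":"number"},"x":{"type":"number"},"y":{"type":"number"},"z":{"type":"number"},"claw":{"type":"number"}}}},"squeeze":{"type":"number"}},"required":["increments"]}

```bash
ls; mkdir -p pics
python3 - <<'E'
from workcell import bot
import cv2
s=bot.observe(); print(s)
for n in("side","top"):
    f=bot.grab_frame(n); cv2.imwrite(f"pics/{n}0.png",f["pixels"][:,:,::-1]); print({k:v for k,v in f.items() if k!="pixels"})
E
```

```text
pics
{'clock': 0.0, 'qpos': array([-1.35818155,  0.52199519, -0.03632503,  1.59999506,  0.02120135,
        1.02110942, -0.11276732]), 'qd': array([-3.65871773e-05, -7.09041016e-05, -1.67071463e-03, -1.72281652e-03,
        1.12230696e-04, -1.27588952e-03, -2.50056259e-05]), 'joint_efforts': array([ 1.18108732e-03, -9.27109981e+01,  1.98014684e+00, -3.69928586e+01,
        1.78740505e-02,  8.23478505e-03,  9.20696351e-06]), 'position': array([0.17435601, 0.59983859, 0.23074213]), 'tool_rot': array([3.14150993e+00, 1.11891293e-03, 1.28800264e+00]), 'force': array([-0.44398716,  0.52703807, -0.01731572]), 'moment': array([ 0.02178659,  0.04236024, -0.0346696 ]), 'grip_width': 0.08538628277723308}
{'fov_y': 43.49971559247782, 'cx': 316.34891872115566, 'cy': 199.7001224295874, 'k1': -0.06342492880966105, 'origin': array([ 0.39020153, -1.17258849,  0.90594555]), 'orientation': array([-2.16011718, -0.00291804, -0.13648157])}
{'fov_y': 42.824355021604504, 'cx': 316.4526680923968, 'cy': 204.01553309532537, 'k1': 0.02726736860234555, 'origin': array([0.37344007, 0.00209362, 1.67403571]), 'orientation': array([-3.03974787e+00,  1.75437732e-03, -1.55200039e+00])}
```

View pics/side0.png

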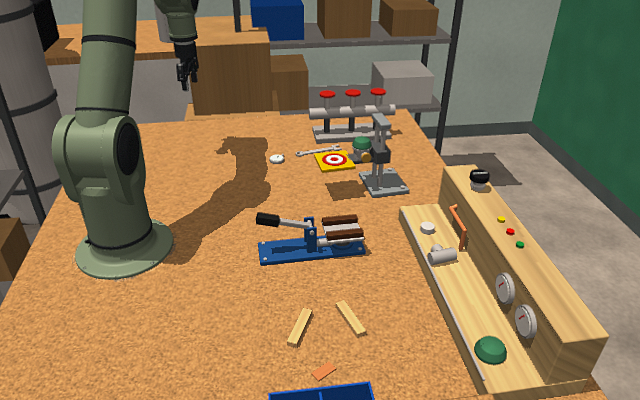

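View pics/top0.png

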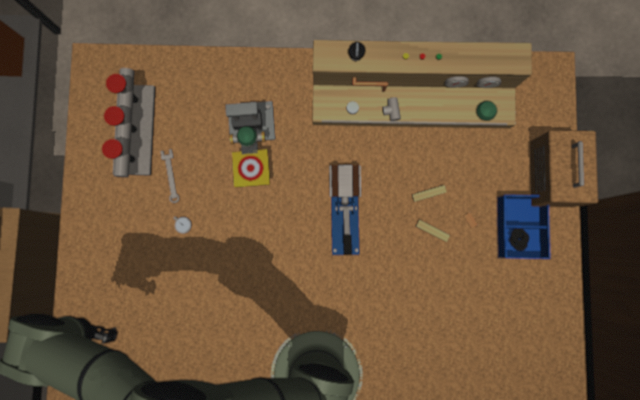

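```bash
cat > h.py <<'E'
import numpy as np, cv2
from scipy.spatial.transform import Rotation as R
from workcell import bot
def grab(n,save=None):
    f=bot.grab_frame(n)
    if save: cv2.imwrite(f"pics/{save}.png",f["pixels"][:,:,::-1])
    return f
def K(f):
    fl=200/np.tan(np.radians(f["fov_y"]/2)); return np.array([[fl,0,f["cx"]],[0,fl,f["cy"]],[0,0,1.]])
def rot(f): return R.from_euler('xyz',f["orientation"]).as_matrix()
def cast(f,px,z):
    p=cv2.undistortPoints(np.array(px,float).reshape(-1,1,2),K(f),np.array([f["k1"],0,0,0.])).reshape(-1,2)
    d=np.c_[p,np.ones(len(p))]@rot(f).T; o=f["origin"]
    return o+d*((z-o[2])/d[:,2])[:,None]
def proj(f,P):
    Rm=rot(f); r,_=cv2.Rodrigues(Rm.T); t=-Rm.T@f["origin"]
    return cv2.projectPoints(np.array(P,float).reshape(-1,1,3),r,t,K(f),np.array([f["k1"],0,0,0.]))[0].reshape(-1,2)
def crop(f,x0,x1,y0,y1,s,name):
    c=f["pixels"][y0:y1,x0:x1,::-1]; cv2.imwrite(f"pics/{name}.png",cv2.resize(c,None,fx=s,fy=s,interpolation=cv2.INTER_NEAREST))
def mask(f,lo,hi,box):
    h=cv2.cvtColor(f["pixels"],cv2.COLOR_RGB2HSV); m=cv2.inRange(h,np.array(lo),np.array(hi))
    z=np.zeros_like(m); x0,x1,y0,y1=box; z[y0:y1,x0:x1]=m[y0:y1,x0:x1]; return z
E
python3 - <<'E'
from h import *
f=grab("top"); crop(f,310,490,150,265,4,"topc1"); crop(f,220,290,90,200,5,"topc2")
g=grab("side"); crop(g,240,400,200,380,4,"sidec1"); crop(g,300,420,100,200,5,"sidec2")
h=cv2.cvtColor(f["pixels"],cv2.COLOR_RGB2HSV)
for x,y in((430,193),(432,231),(450,210),(343,195),(345,180),(237,160)): print(x,y,h[y,x])
h=cv2.cvtColor(g["pixels"],cv2.COLOR_RGB2HSV)
for x,y in((300,327),(350,318),(320,345),(345,221),(345,233)): print(x,y,h[y,x])
E
```

```text
430 193 [ 22 105 153]
432 231 [ 22 104 155]
450 210 [ 15 135 140]
343 195 [ 17  25 145]
345 180 [ 16  26 146]
237 160 [ 25 190 153]
300 327 [ 21 117 238]
350 318 [ 20 124 237]
320 345 [ 15 151 216]
345 221 [ 12 204  40]
345 233 [ 11 172 104]
```

View pics/topc1.png

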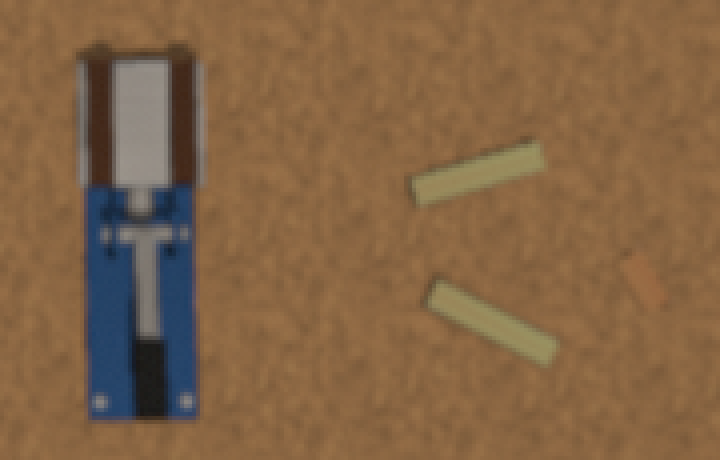

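View pics/sidec1.png

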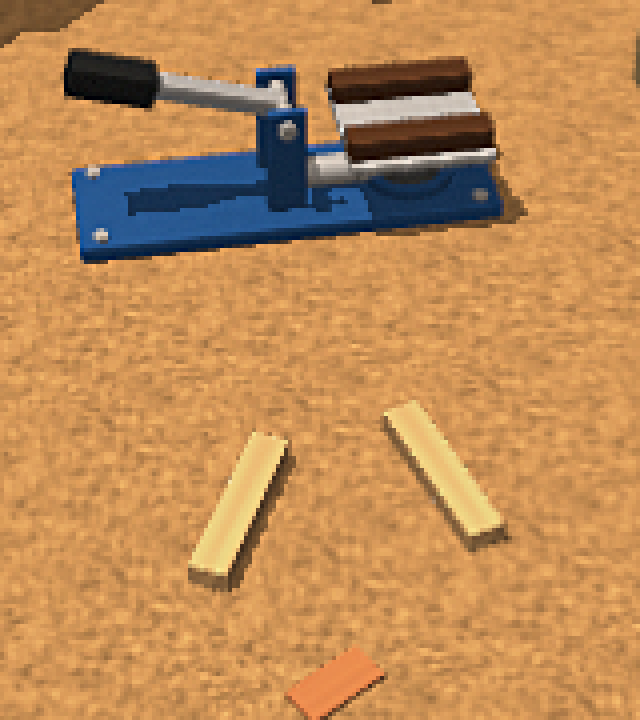

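View pics/topc2.png

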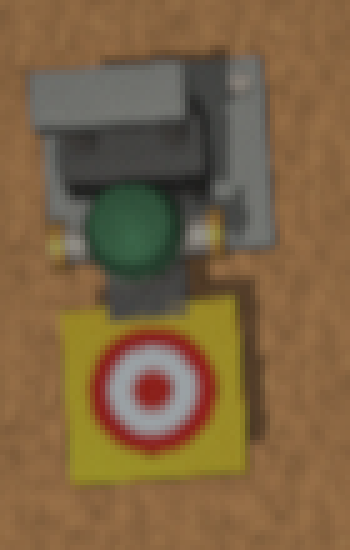

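View pics/sidec2.png

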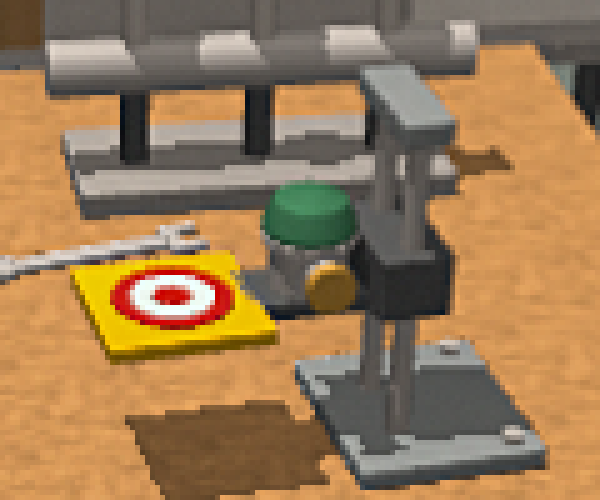

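```bash
cat > m.py <<'E'
from h import *
def rect(f,m,z,minA=30):
    out=[]
    for c in cv2.findContours(m,cv2.RETR_EXTERNAL,cv2.CHAIN_APPROX_NONE)[0]:
        if cv2.contourArea(c)<minA: continue
        P=cast(f,c.reshape(-1,2),z)[:,:2]
        (x,y),(w,h),a=cv2.minAreaRect((P*1000).astype(np.float32))
        if w<h: w,h,a=h,w,a+90
        out.append((round(x,1),round(y,1),round(w,1),round(h,1),round((a+90)%180-90,1)))
    return out
E
python3 - <<'E'
from m import *
f=grab("top"); g=grab("side")
print("slats top",rect(f,mask(f,(19,70,120),(28,140,255),(400,470,170,250)),.016))
print("slats side",rect(g,mask(g,(18,60,190),(28,135,255),(270,380,295,350)),.016))
for F,b,n in((f,(225,275,145,190),"t"),(g,(310,360,145,175),"s")):
    m=mask(F,(24,150,90),(34,255,255),b) if n=="t" else mask(F,(22,200,150),(34,255,255),b)
    print("pad",n,rect(F,m,.119))
    r=mask(F,(0,120,80),(10,255,255),b)|mask(F,(170,120,80),(180,255,255),b)
    print("target",n,rect(F,r,.119,10))
print("blue top",rect(f,mask(f,(100,120,40),(125,255,255),(320,370,190,262)),.014))
print("bear top",rect(f,mask(f,(0,80,20),(14,255,75),(325,365,158,200)),.079))
h=cv2.cvtColor(f["pixels"],cv2.COLOR_RGB2HSV)
print(h[180,325:370].tolist())
# clicked points
tc=lambda x,y:(310+x/4-.5+.125,150+y/4-.5+.125); sc=lambda x,y:(240+x/4-.375,200+y/4-.375)
print("top bolts",cast(f,[tc(99,402),tc(187,402)],.016).round(4).tolist())
print("top saddle plate corners z63", cast(f,[tc(78,62),tc(205,62),tc(204,186),tc(80,186)],.063).round(4).tolist())
print("top bearer corners",cast(f,[tc(89,60),tc(113,60),tc(171,60),tc(194,60),tc(89,186),tc(113,186),tc(171,186),tc(194,186)],.079).round(4).tolist())
print("side bolts",cast(g,[sc(94,172),sc(101,236),sc(481,194)],.016).round(4).tolist())
print("side base corners",cast(g,[sc(72,171),sc(80,250),sc(501,207)],.014).round(4).tolist())
print("side bearers",cast(g,[sc(328,74),sc(467,59),sc(345,133),sc(491,117)],.079).round(4).tolist())
print("top handle end",cast(f,[tc(150,416),tc(148,229)],.12).round(4).tolist())
E
```

```text
slats top [(463.8, -370.8, 109.1, 26.4, 64.2), (586.6, -359.9, 110.1, 26.0, -72.2)]
slats side [(463.3, -369.2, 109.5, 23.5, 63.3), (586.4, -357.5, 110.1, 23.7, -72.6)]
pad t [(640.5, 213.2, 110.0, 109.2, -83.5)]
target t [(641.8, 215.0, 73.0, 72.0, 46.2)]
pad s [(639.9, 214.7, 113.6, 109.3, -84.2)]
target s [(640.9, 218.3, 74.6, 72.9, -53.6)]
blue top [(455.7, -114.0, 139.8, 22.8, 0.7), (553.6, -111.2, 29.7, 26.2, 0.7), (476.0, -60.2, 183.4, 35.0, 2.7)]
bear top [(616.6, -113.9, 92.6, 15.8, 0.7), (613.8, -47.6, 95.7, 15.8, 0.9)]
[[15, 135, 134], [15, 133, 134], [15, 136, 129], [14, 128, 118], [14, 63, 109], [15, 26, 118], [13, 37, 97], [10, 96, 72], [10, 146, 68], [12, 152, 67], [11, 157, 65], [11, 145, 67], [11, 88, 81], [14, 46, 112], [16, 31, 139], [18, 26, 146], [18, 26, 145], [16, 26, 145], [16, 26, 146], [16, 26, 147], [17, 28, 147], [16, 26, 147], [15, 28, 148], [18, 26, 148], [17, 27, 149], [17, 27, 150], [17, 27, 134], [13, 38, 93], [11, 120, 66], [11, 160, 67], [11, 155, 66], [11, 143, 68], [11, 139, 68], [11, 84, 82], [13, 40, 115], [14, 40, 139], [14, 87, 140], [15, 132,
[... 209 characters left out ...]
3 [[0.6638, -0.0302, 0.063], [0.6657, -0.1317, 0.063], [0.5658, -0.1319, 0.063], [0.564, -0.0334, 0.063]]
top bearer corners [[0.6627, -0.0385, 0.079], [0.663, -0.0575, 0.079], [0.6639, -0.1034, 0.079], [0.6642, -0.1216, 0.079], [0.5622, -0.0401, 0.079], [0.5626, -0.059, 0.079], [0.5634, -0.1046, 0.079], [0.5638, -0.1227, 0.079]]
side bolts [[0.3946, -0.0511, 0.016], [0.3959, -0.1213, 0.016], [0.6613, -0.1114, 0.016]]
side base corners [[0.3792, -0.0454, 0.014], [0.3811, -0.1316, 0.014], [0.6728, -0.1249, 0.014]]
side bearers [[0.5629, -0.0419, 0.079], [0.6636, -0.037, 0.079], [0.5645, -0.1107, 0.079], [0.6661, -0.1063, 0.079]]
top handle end [[0.3828, -0.088, 0.12], [0.5251, -0.0847, 0.12]]
```

```bash
cat >> h.py <<'E'
def Rt(yaw,tilt=0): return R.from_euler('z',yaw,degrees=True)*R.from_euler('x',180+tilt,degrees=True)
def inc(p,yaw,tilt=0,s=None):
    s=s or bot.observe(); R0=R.from_euler('xyz',s["tool_rot"])
    d=R0.inv().apply(np.array(p)-s["position"])*100; w=np.degrees((R0.inv()*Rt(yaw,tilt)).as_rotvec())
    return dict(zip("x y z wx wy wz".split(),np.r_[d.round(2),w.round(1)].tolist()))
def st():
    s=bot.observe(); print("t",round(s["clock"],2),"p",s["position"].round(4),"rpy",np.degrees(s["tool_rot"]).round(1),"F",s["force"].round(1),"w",round(s["grip_width"],4),"q",s["qpos"].round(2))
E
python3 - <<'E'
from h import *
st(); print(inc((.45,.15,.26),60)); print(inc((.58,-.15,.26),30)); print(inc((.5865,-.3585,.10),17.6))
E
```

```text
t 0.3 p [0.1744 0.6001 0.2311] rpy [180.    0.   73.8] F [-0.7  0.   0.1] w 0.0854 q [-1.36  0.52 -0.04  1.6   0.02  1.02 -0.11]
{'x': -35.53, 'y': 39.03, 'z': -2.88, 'wx': 0.0, 'wy': 0.0, 'wz': 13.8}
{'x': -60.71, 'y': 59.88, 'z': -2.87, 'wx': 0.0, 'wy': 0.0, 'wz': 43.8}
{'x': -80.54, 'y': 66.33, 'z': 13.14, 'wx': 0.0, 'wy': 0.0, 'wz': 56.2}
```

Call:
{"op": "jog_arm", "data": {
  "increments": [
    {"x":-5,"y":5,"z":-2},
    {"x":-9,"y":9.5,"z":-2.9,"wz":3},
    {"x":-13,"y":14,"z":-2.9,"wz":5},
    {"x":-17,"y":18.5,"z":-2.9,"wz":7},
    {"x":-21,"y":23,"z":-2.9,"wz":9},
    {"x":-25,"y":27.5,"z":-2.9,"wz":11},
    {"x":-29.5,"y":32,"z":-2.9,"wz":14,"claw":60},
    {"x":-34,"y":36.5,"z":-2.9,"wz":18,"claw":60},
    {"x":-38.5,"y":41,"z":-2.9,"wz":22,"claw":60},
    {"x":-43,"y":45,"z":-2.9,"wz":26,"claw":60}
  ]
}}

```text
schema error: expected keys wx, wy, wz, x, y, z, claw
```

Run:
```python
from h import *
st(); print(inc((.58,-.15,.26),30)); print(inc((.5865,-.3585,.10),17.6))
```

```text
t 0.3 p [0.1744 0.6001 0.2311] rpy [180.    0.   73.8] F [-0.7  0.   0.1] w 0.0854 q [-1.36  0.52 -0.04  1.6   0.02  1.02 -0.11]
{'x': -60.71, 'y': 59.88, 'z': -2.87, 'wx': 0.0, 'wy': 0.0, 'wz': 43.8}
{'x': -80.54, 'y': 66.33, 'z': 13.14, 'wx': 0.0, 'wy': 0.0, 'wz': 56.2}
```

Call:
{"op": "jog_arm", "data": {
  "increments": [
    {"wx":0,"wy":0,"wz":0,"x":-4,"y":4.5,"z":-2,"claw":100},
    {"wx":0,"wy":0,"wz":3,"x":-8,"y":9,"z":-2.9,"claw":100},
    {"wx":0,"wy":0,"wz":6,"x":-12.5,"y":13.5,"z":-2.9,"claw":100},
    {"wx":0,"wy":0,"wz":9,"x":-17,"y":18,"z":-2.9,"claw":60},
    {"wx":0,"wy":0,"wz":12,"x":-21,"y":22.5,"z":-2.9,"claw":60},
    {"wx":0,"wy":0,"wz":15,"x":-25,"y":27,"z":-2.9,"claw":60},
    {"wx":0,"wy":0,"wz":18,"x":-29.5,"y":31.5,"z":-2.9,"claw":60},
    {"wx":0,"wy":0,"wz":22,"x":-34,"y":36,"z":-2.9,"claw":60},
    {"wx":0,"wy":0,"wz":26,"x":-38.5,"y":40,"z":-2.9,"claw":60},
    {"wx":0,"wy":0,"wz":30,"x":-43,"y":44,"z":-2.9,"claw":60}
  ]
}}

```text
clock: 1.55
position: [0.4776, 0.0624, 0.2606]
tool_rot: [3.141, -0.0, 0.762]
force: [1.0, 0.4, 0.3]
grip_width: 0.0514
```

Run:
```python
from h import *
st(); print(inc((.58,-.15,.26),30)); print(inc((.5865,-.3585,.10),17.6))
```

```text
t 1.55 p [0.4776 0.0624 0.2606] rpy [180.   -0.   43.7] F [1.  0.4 0.3] w 0.0514 q [-0.51  0.27  0.32  1.94 -0.1   0.95  0.62]
{'x': -7.26, 'y': 22.44, 'z': 0.07, 'wx': 0.0, 'wy': -0.0, 'wz': 13.7}
{'x': -21.2, 'y': 37.96, 'z': 16.07, 'wx': 0.0, 'wy': -0.0, 'wz': 26.1}
```

Call:
{"op": "jog_arm", "data": {
  "increments": [
    {"wx":0,"wy":0,"wz":4,"x":-3,"y":5,"z":0,"claw":60},
    {"wx":0,"wy":0,"wz":8,"x":-6,"y":10,"z":0,"claw":60},
    {"wx":0,"wy":0,"wz":12,"x":-9,"y":15,"z":0,"claw":60},
    {"wx":0,"wy":0,"wz":16,"x":-12,"y":20,"z":1,"claw":60},
    {"wx":0,"wy":0,"wz":20,"x":-15,"y":25,"z":3,"claw":60},
    {"wx":0,"wy":0,"wz":23,"x":-17.5,"y":30,"z":6,"claw":60},
    {"wx":0,"wy":0,"wz":26,"x":-19.7,"y":34.5,"z":10,"claw":60},
    {"wx":0,"wy":0,"wz":26.1,"x":-21.2,"y":37.96,"z":14,"claw":60},
    {"wx":0,"wy":0,"wz":26.1,"x":-21.2,"y":37.96,"z":18,"claw":60},
    {"wx":0,"wy":0,"wz":26.1,"x":-21.2,"y":37.96,"z":21,"claw":60}
  ]
}}

```text
clock: 2.8
position: [0.5857, -0.3587, 0.0484]
tool_rot: [-3.141, 0.001, 0.306]
force: [1.2, 0.3, 1.1]
grip_width: 0.0511
```

Run:
```python
from h import *
st(); print(inc((.5865,-.3585,.004),17.6))
g=grab("side"); crop(g,240,400,230,390,4,"s1")
```

```text
t 2.8 p [ 0.5857 -0.3587  0.0484] rpy [-179.9    0.    17.5] F [1.2 0.3 1.1] w 0.0511 q [ 0.23  0.87  0.38  1.55 -0.41  0.8   1.09]
{'x': 0.08, 'y': 0.01, 'z': 4.44, 'wx': -0.1, 'wy': 0.0, 'wz': -0.1}
```

View pics/s1.png

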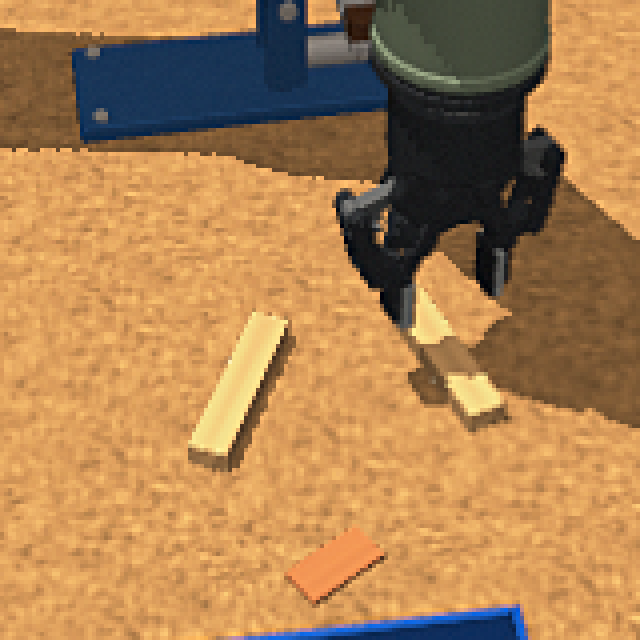

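Call:
{"op": "jog_arm", "data": {
  "increments": [
    {"wx":0,"wy":0,"wz":0,"x":0.08,"y":0,"z":2.5,"claw":60},
    {"wx":0,"wy":0,"wz":0,"x":0.08,"y":0,"z":4.4,"claw":60},
    {"wx":0,"wy":0,"wz":0,"x":0.08,"y":0,"z":4.4,"claw":10},
    {"wx":0,"wy":0,"wz":0,"x":0.08,"y":0,"z":4.4,"claw":10},
    {"wx":0,"wy":0,"wz":0,"x":0.08,"y":0,"z":4.4,"claw":10},
    {"wx":0,"wy":0,"wz":0,"x":0.08,"y":0,"z":4.4,"claw":10},
    {"wx":0,"wy":0,"wz":0,"x":0.08,"y":0,"z":4.4,"claw":10}
  ],
  "squeeze": 50
}}

```text
clock: 3.72
position: [0.5854, -0.3572, 0.0018]
tool_rot: [-3.138, 0.003, 0.306]
force: [-1.0, 1.6, 6.9]
grip_width: 0.0228
```

Run:
```python
from h import *
st()
y=np.radians(1.5);c=np.array([.614,-.082])
u=np.array([np.cos(y),np.sin(y)])
for d in(.033,-.033): print(c+d*u)
s=bot.observe(); p=s["position"]
a=c+.033*u
print(inc((p[0],p[1],.15),17.6)); print(inc((a[0],a[1],.15),1.5)); print(inc((a[0],a[1],.086),1.5))
```

```text
t 3.73 p [ 0.5854 -0.3572  0.0018] rpy [-1.798e+02  1.000e-01  1.760e+01] F [-1.   1.6  6.9] w 0.0228 q [ 0.25  0.94  0.35  1.56 -0.43  0.73  1.1 ]
[ 0.64698869 -0.08113616]
[ 0.58101131 -0.08286384]
{'x': -0.04, 'y': -0.05, 'z': -14.82, 'wx': -0.2, 'wy': 0.1, 'wz': -0.0}
{'x': 14.16, 'y': -24.52, 'z': -14.78, 'wx': -0.2, 'wy': 0.2, 'wz': 16.1}
{'x': 14.18, 'y': -24.5, 'z': -8.38, 'wx': -0.2, 'wy': 0.2, 'wz': 16.1}
```

Call:
{"op": "jog_arm", "data": {
  "increments": [
    {"wx":0,"wy":0,"wz":0,"x":0,"y":0,"z":-3,"claw":10},
    {"wx":0,"wy":0,"wz":0,"x":0,"y":0,"z":-8,"claw":10},
    {"wx":0,"wy":0,"wz":2,"x":1.5,"y":-3,"z":-13,"claw":10},
    {"wx":0,"wy":0,"wz":5,"x":4,"y":-7,"z":-14.8,"claw":10},
    {"wx":0,"wy":0,"wz":8,"x":6.7,"y":-11.5,"z":-14.8,"claw":10},
    {"wx":0,"wy":0,"wz":12,"x":9.5,"y":-16.5,"z":-14.8,"claw":10},
    {"wx":-0.2,"wy":0.2,"wz":16.1,"x":12.3,"y":-21,"z":-14.8,"claw":10},
    {"wx":-0.2,"wy":0.2,"wz":16.1,"x":14.2,"y":-24.5,"z":-14.8,"claw":10},
    {"wx":-0.2,"wy":0.2,"wz":16.1,"x":14.2,"y":-24.5,"z":-12,"claw":10},
    {"wx":-0.2,"wy":0.2,"wz":16.1,"x":14.2,"y":-24.5,"z":-10,"claw":10}
  ],
  "squeeze": 50
}}

```text
clock: 4.97
position: [0.6471, -0.0806, 0.1014]
tool_rot: [3.141, -0.0, 0.026]
force: [0.5, -1.1, 1.3]
grip_width: 0.0229
```

Run:
```python
from m import *
st(); print(inc((.647,-.0811,.082),1.5))
g=grab("side"); crop(g,260,400,180,290,5,"s2")
f=grab("top"); crop(f,310,380,140,265,4,"t2")
```

```text
t 4.97 p [ 0.6471 -0.0806  0.1014] rpy [180.   -0.    1.5] F [ 0.5 -1.1  1.3] w 0.0229 q [-0.28  0.78  0.5   1.64 -0.47  0.84  0.44]
{'x': -0.01, 'y': 0.04, 'z': 1.94, 'wx': 0.0, 'wy': -0.0, 'wz': -0.0}
```

View pics/s2.png

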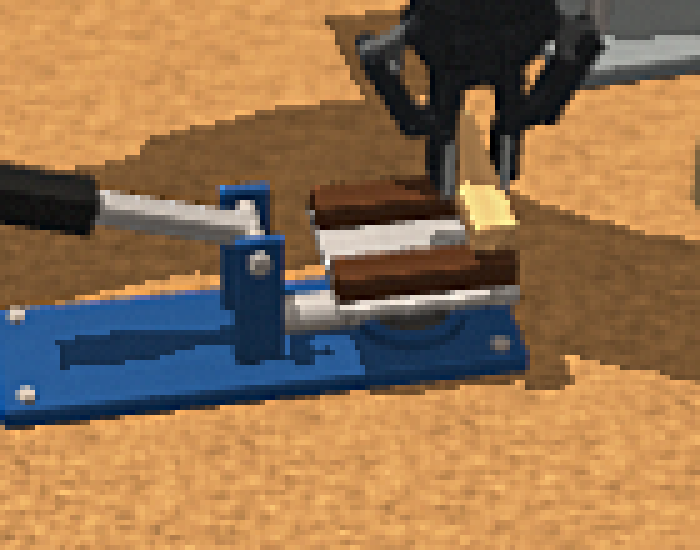

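Call:
{"op": "jog_arm", "data": {
  "increments": [
    {"wx":0,"wy":0,"wz":0,"x":0,"y":0,"z":1.2,"claw":10},
    {"wx":0,"wy":0,"wz":0,"x":0,"y":0.05,"z":1.8,"claw":10},
    {"wx":0,"wy":0,"wz":0,"x":0,"y":0.05,"z":2.0,"claw":10},
    {"wx":0,"wy":0,"wz":0,"x":0,"y":0.05,"z":2.0,"claw":10}
  ],
  "squeeze": 50
}}

```text
clock: 5.58
position: [0.6461, -0.0824, 0.0808]
tool_rot: [3.141, 0.002, 0.024]
force: [-1.2, -0.6, 1.0]
grip_width: 0.0223
```

Call:
{"op": "jog_arm", "data": {
  "increments": [
    {"wx":0,"wy":0,"wz":0,"x":0,"y":0,"z":0,"claw":45},
    {"wx":0,"wy":0,"wz":0,"x":0,"y":0,"z":0,"claw":45},
    {"wx":0,"wy":0,"wz":0,"x":0,"y":0,"z":0,"claw":45},
    {"wx":0,"wy":0,"wz":0,"x":0,"y":0,"z":-3,"claw":45},
    {"wx":0,"wy":0,"wz":0,"x":0,"y":0,"z":-8,"claw":45}
  ]
}}

```text
clock: 6.2
position: [0.6454, -0.0822, 0.1605]
tool_rot: [3.141, 0.005, 0.024]
force: [-0.5, 0.4, 0.9]
grip_width: 0.0384
```

Run:
```python
from m import *
st(); print(inc((.4635,-.370,.15),-26.3)); print(inc((.4635,-.370,.05),-26.3))
g=grab("side"); crop(g,260,400,180,290,5,"s3")
```

```text
t 6.2 p [ 0.6454 -0.0822  0.1605] rpy [180.    0.3   1.4] F [-0.5  0.4  0.9] w 0.0384 q [-0.3   0.71  0.55  1.61 -0.43  0.95  0.41]
{'x': -18.88, 'y': 28.33, 'z': 1.16, 'wx': 0.1, 'wy': 0.3, 'wz': 27.7}
{'x': -18.83, 'y': 28.33, 'z': 11.16, 'wx': 0.1, 'wy': 0.3, 'wz': 27.7}
```

View pics/s3.png

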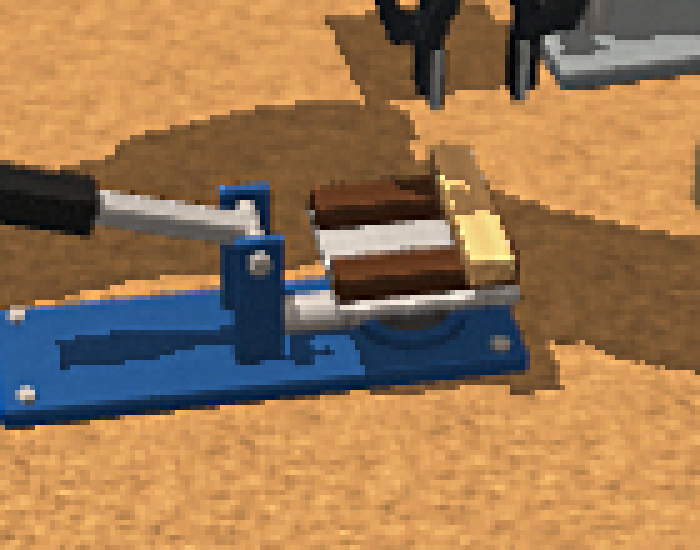

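Call:
{"op": "jog_arm", "data": {
  "increments": [
    {"wx":0,"wy":0,"wz":4,"x":-3,"y":4.5,"z":0,"claw":60},
    {"wx":0,"wy":0,"wz":8,"x":-6,"y":9,"z":0,"claw":60},
    {"wx":0,"wy":0,"wz":13,"x":-9,"y":13.5,"z":0,"claw":60},
    {"wx":0,"wy":0,"wz":18,"x":-12,"y":18,"z":1.5,"claw":60},
    {"wx":0.1,"wy":0.3,"wz":23,"x":-15,"y":22.5,"z":4,"claw":60},
    {"wx":0.1,"wy":0.3,"wz":27.7,"x":-17.5,"y":26.5,"z":7,"claw":60},
    {"wx":0.1,"wy":0.3,"wz":27.7,"x":-18.8,"y":28.3,"z":10,"claw":60},
    {"wx":0.1,"wy":0.3,"wz":27.7,"x":-18.8,"y":28.3,"z":12,"claw":60}
  ]
}}

```text
clock: 7.25
position: [0.466, -0.3721, 0.0464]
tool_rot: [-3.139, -0.008, -0.463]
force: [0.4, 0.7, -0.2]
grip_width: 0.0511
```

Run:
```python
from m import *
st(); print(inc((.4635,-.370,.003),-26.3))
g=grab("side"); crop(g,240,400,230,390,4,"s4")
```

```text
t 7.25 p [ 0.466  -0.3721  0.0464] rpy [-179.8   -0.5  -26.5] F [ 0.4  0.7 -0.2] w 0.0511 q [ 0.23  0.8   0.53  1.83 -0.63  0.67  0.66]
{'x': -0.35, 'y': -0.07, 'z': 4.34, 'wx': -0.2, 'wy': -0.5, 'wz': -0.2}
```

View pics/s4.png

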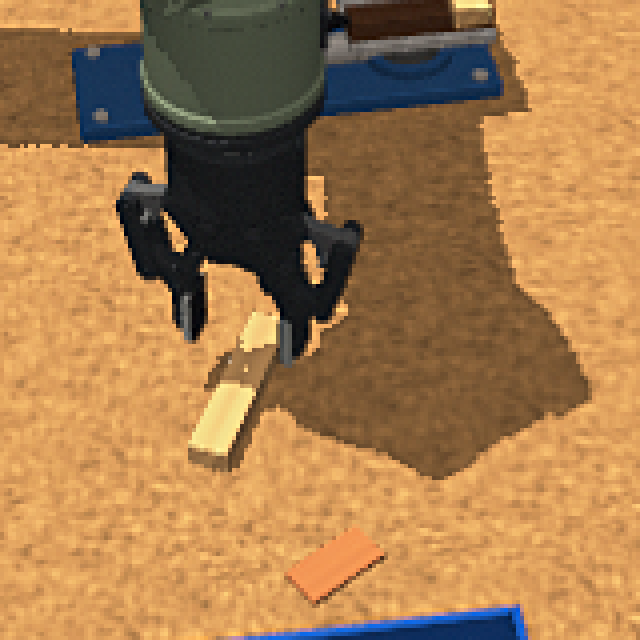

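Call:
{"op": "jog_arm", "data": {
  "increments": [
    {"wx":-0.2,"wy":-0.5,"wz":-0.2,"x":-0.35,"y":-0.07,"z":2.5,"claw":60},
    {"wx":-0.2,"wy":-0.5,"wz":-0.2,"x":-0.35,"y":-0.07,"z":4.3,"claw":60},
    {"wx":-0.2,"wy":-0.5,"wz":-0.2,"x":-0.35,"y":-0.07,"z":4.3,"claw":10},
    {"wx":-0.2,"wy":-0.5,"wz":-0.2,"x":-0.35,"y":-0.07,"z":4.3,"claw":10},
    {"wx":-0.2,"wy":-0.5,"wz":-0.2,"x":-0.35,"y":-0.07,"z":4.3,"claw":10},
    {"wx":-0.2,"wy":-0.5,"wz":-0.2,"x":-0.35,"y":-0.07,"z":4.3,"claw":10},
    {"wx":-0.2,"wy":-0.5,"wz":-0.2,"x":-0.35,"y":-0.07,"z":4.3,"claw":10}
  ],
  "squeeze": 50
}}

```text
clock: 8.18
position: [0.4642, -0.3681, 0.002]
tool_rot: [-3.141, 0.002, -0.457]
force: [-0.5, 1.9, 7.4]
grip_width: 0.0229
```

Run:
```python
from m import *
st(); print(inc((.5805,-.0829,.15),1.5)); 
f=grab("top"); m=mask(f,(19,60,90),(30,140,255),(325,370,150,200)); print(rect(f,m,.095,20)); crop(f,310,380,140,265,4,"t4")
```

```text
t 8.18 p [ 0.4642 -0.3681  0.002 ] rpy [-1.80e+02  1.00e-01 -2.62e+01] F [-0.5  1.9  7.4] w 0.0229 q [ 0.25  0.87  0.48  1.84 -0.66  0.61  0.69]
{'x': -2.19, 'y': -30.73, 'z': -14.78, 'wx': -0.1, 'wy': 0.1, 'wz': -27.7}
[(644.5, -48.2, 37.7, 28.5, -89.0)]
```

View pics/t4.png

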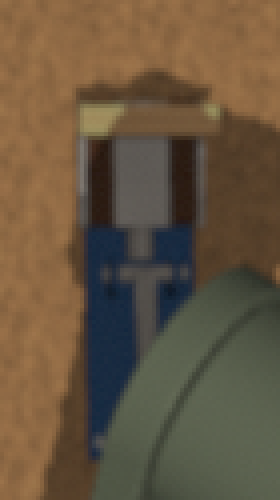

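Run:
```python
from m import *
f=grab("top")
h=cv2.cvtColor(f["pixels"],cv2.COLOR_RGB2HSV)
for r in(168,169,170,171): print(r,[(x,*h[r,x]) for x in list(range(326,334))+list(range(360,370))])
tc=lambda x,y:(310+x/4-.375,140+y/4-.375)
print(cast(f,[tc(79,120),tc(221,120)],.095).round(4)); print(cast(f,[tc(88,160),tc(196,160)],.079).round(4)); print(cast(f,[tc(77,180),tc(206,180)],.063).round(4))
```

```text
168 [(326, np.uint8(15), np.uint8(136), np.uint8(133)), (327, np.uint8(15), np.uint8(132), np.uint8(135)), (328, np.uint8(15), np.uint8(129), np.uint8(127)), (329, np.uint8(18), np.uint8(112), np.uint8(121)), (330, np.uint8(21), np.uint8(105), np.uint8(146)), (331, np.uint8(22), np.uint8(105), np.uint8(158)), (332, np.uint8(21), np.uint8(107), np.uint8(160)), (333, np.uint8(22), np.uint8(104), np.uint8(159)), (360, np.uint8(16), np.uint8(119), np.uint8(118)), (361, np.uint8(19), np.uint8(110), np.uint8(127)), (362, np.uint8(23), np.uint8(101), np.uint8(139)), (363, np.uint8(25), np.uint8(98), np.uint8(146)), (364, np.uint8(23), np.uint8(102), np.uint8(130)), (365, np.uint8(20), np.uint8(111), np.uint8(99)), (366, np.uint8(15), np.uint8(129), np.uint8(87)), (367, np.uint8(15), np.uint8(134), np.uint8(103)), (368, np.uint8(15), np.uint8(133), np.uint8(121)), (369, np.uint8(15), np.uint8(132), np.uint8(129))]
169 [(326, np.uint8(15), np.uint8(133), np.uint8(138)), (327, np.uint8(15), np.uint8(132), np.uint8(139)), (328, np.uint8(15), np.uint8(129), np.uint8(130)), (329, np.uint8(18), np
[... 2039 characters left out ...]
np.uint8(103), np.uint8(158)), (360, np.uint8(15), np.uint8(123), np.uint8(116)), (361, np.uint8(15), np.uint8(122), np.uint8(115)), (362, np.uint8(16), np.uint8(125), np.uint8(114)), (363, np.uint8(15), np.uint8(122), np.uint8(113)), (364, np.uint8(15), np.uint8(123), np.uint8(106)), (365, np.uint8(15), np.uint8(127), np.uint8(90)), (366, np.uint8(15), np.uint8(135), np.uint8(83)), (367, np.uint8(15), np.uint8(131), np.uint8(84)), (368, np.uint8(15), np.uint8(126), np.uint8(87)), (369, np.uint8(15), np.uint8(132), np.uint8(87))]
[[ 0.6438 -0.0305  0.095 ]
 [ 0.6458 -0.1417  0.095 ]]
[[ 0.6147 -0.0385  0.079 ]
 [ 0.6163 -0.1237  0.079 ]]
[[ 0.6009 -0.0304  0.063 ]
 [ 0.6027 -0.1331  0.063 ]]
```

Run:
```python
from m import *
print(inc((.5810,-.0803,.15),1.5)); print(inc((.5810,-.0803,.1),1.5));
```

```text
{'x': -2.26, 'y': -30.98, 'z': -14.78, 'wx': -0.1, 'wy': 0.1, 'wz': -27.7}
{'x': -2.25, 'y': -30.98, 'z': -9.78, 'wx': -0.1, 'wy': 0.1, 'wz': -27.7}
```

Call:
{"op": "jog_arm", "data": {
  "increments": [
    {"wx":0,"wy":0,"wz":0,"x":0,"y":0,"z":-3,"claw":10},
    {"wx":0,"wy":0,"wz":0,"x":0,"y":0,"z":-8,"claw":10},
    {"wx":0,"wy":0,"wz":-4,"x":-0.4,"y":-4,"z":-13,"claw":10},
    {"wx":0,"wy":0,"wz":-8,"x":-0.7,"y":-9,"z":-15.5,"claw":10},
    {"wx":0,"wy":0,"wz":-13,"x":-1.1,"y":-14.5,"z":-15.5,"claw":10},
    {"wx":0,"wy":0,"wz":-18,"x":-1.5,"y":-20,"z":-15.5,"claw":10},
    {"wx":0,"wy":0,"wz":-23,"x":-1.9,"y":-25,"z":-15.5,"claw":10},
    {"wx":-0.1,"wy":0.1,"wz":-27.7,"x":-2.2,"y":-29,"z":-15,"claw":10},
    {"wx":-0.1,"wy":0.1,"wz":-27.7,"x":-2.26,"y":-30.98,"z":-12.5,"claw":10},
    {"wx":-0.1,"wy":0.1,"wz":-27.7,"x":-2.26,"y":-30.98,"z":-9.8,"claw":10}
  ],
  "squeeze": 50
}}

```text
clock: 9.52
position: [0.5817, -0.0781, 0.0998]
tool_rot: [3.142, -0.001, 0.029]
force: [0.5, -0.3, 0.1]
grip_width: 0.0229
```

Run:
```python
from m import *
st(); print(inc((.581,-.0803,.081),1.5))
g=grab("side"); crop(g,260,400,180,290,5,"s5")
```

```text
t 9.53 p [ 0.5817 -0.0781  0.0998] rpy [180.   -0.    1.7] F [ 0.5 -0.3  0.1] w 0.0229 q [-0.31  0.7   0.5   1.83 -0.48  0.74  0.48]
{'x': -0.08, 'y': 0.21, 'z': 1.88, 'wx': 0.0, 'wy': -0.0, 'wz': 0.2}
```

View pics/s5.png

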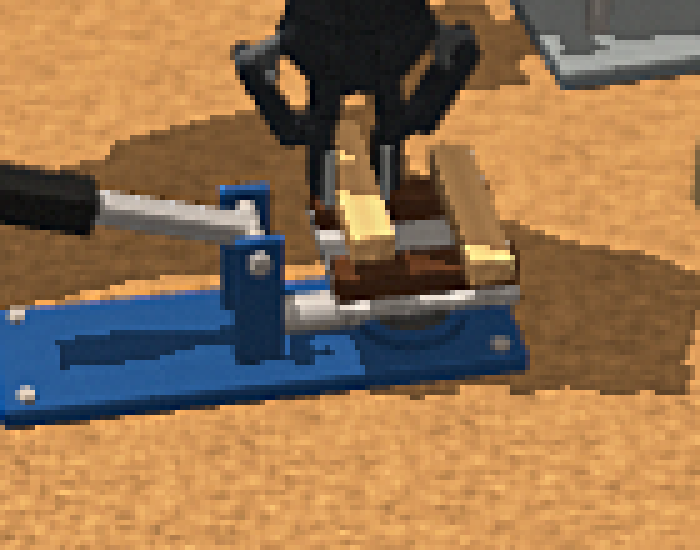

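Call:
{"op": "jog_arm", "data": {
  "increments": [
    {"wx":0,"wy":0,"wz":0,"x":-0.05,"y":0.1,"z":1.0,"claw":10},
    {"wx":0,"wy":0,"wz":0,"x":-0.05,"y":0.1,"z":1.6,"claw":10},
    {"wx":0,"wy":0,"wz":0,"x":-0.05,"y":0.1,"z":1.85,"claw":10},
    {"wx":0,"wy":0,"wz":0,"x":-0.05,"y":0.1,"z":1.85,"claw":10}
  ],
  "squeeze": 50
}}

```text
clock: 10.07
position: [0.5791, -0.0803, 0.0807]
tool_rot: [-3.141, 0.002, 0.027]
force: [-17.4, 4.0, 42.3]
grip_width: 0.0228
```

Call:
{"op": "jog_arm", "data": {
  "increments": [
    {"wx":0,"wy":0,"wz":0,"x":0,"y":0,"z":0,"claw":45},
    {"wx":0,"wy":0,"wz":0,"x":0,"y":0,"z":0,"claw":45},
    {"wx":0,"wy":0,"wz":0,"x":0,"y":0,"z":0,"claw":45},
    {"wx":0,"wy":0,"wz":0,"x":0,"y":0,"z":-3,"claw":45},
    {"wx":0,"wy":0,"wz":0,"x":0,"y":0,"z":-9,"claw":45},
    {"wx":0,"wy":0,"wz":0,"x":0,"y":-6,"z":-12,"claw":45},
    {"wx":0,"wy":0,"wz":0,"x":0,"y":-12,"z":-12,"claw":45},
    {"wx":0,"wy":0,"wz":0,"x":0,"y":-18,"z":-12,"claw":45}
  ]
}}

```text
clock: 11.08
position: [0.5745, 0.1015, 0.2014]
tool_rot: [-3.14, 0.002, 0.027]
force: [1.2, -0.5, -0.2]
grip_width: 0.0387
```

Run:
```python
from m import *
st()
g=grab("side"); crop(g,260,400,180,290,5,"s6")
f=grab("top"); crop(f,315,380,140,265,5,"t6")
```

```text
t 11.07 p [0.5745 0.1015 0.2014] rpy [-1.799e+02  1.000e-01  1.500e+00] F [ 1.2 -0.5 -0.2] w 0.0387 q [-0.69  0.56  0.6   1.77 -0.39  0.94  0.11]
```

View pics/s6.png

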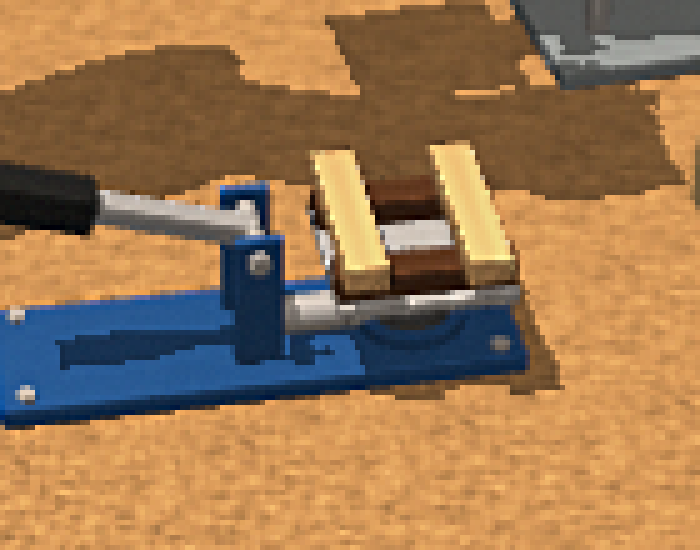

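View pics/t6.png

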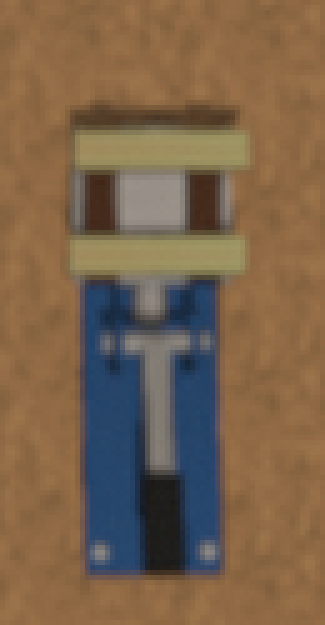

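```bash
cat > jm.py <<'E'
from m import *
f=grab("top"); g=grab("side")
print("top",rect(f,mask(f,(19,70,120),(28,140,255),(320,375,155,202)),.095))
print("side",rect(g,mask(g,(18,60,190),(28,135,255),(315,370,205,240)),.095))
tc=lambda x,y:(315+x/5-.4,140+y/5-.4); sc=lambda x,y:(260+x/5-.4,180+y/5-.4)
print("top bearers at mid",cast(f,[tc(83,203),tc(118,203),tc(188,203),tc(223,203)],.079).round(4).tolist())
print("top plate",cast(f,[tc(75,203),tc(230,203)],.063).round(4).tolist())
print("bolts",cast(f,[tc(100,551),tc(208,551)],.016).round(4).tolist())
print("base rear corners",cast(f,[tc(87,573),tc(220,573)],.014).round(4).tolist())
print("side bearer tops",cast(g,[sc(370,186),sc(440,180),sc(390,258),sc(462,252)],.079).round(4).tolist())
print("side bolts",cast(g,[sc(16,315),sc(26,394),sc(501,343)],.016).round(4).tolist())
E
python3 jm.py
```

```text
top [(578.8, -83.5, 106.2, 22.0, -88.9), (645.2, -84.2, 109.7, 22.2, -89.0)]
side [(578.5, -79.6, 109.4, 22.7, -88.7), (645.4, -82.6, 107.2, 23.2, -88.7)]
top bearers at mid [[0.6128, -0.0372, 0.079], [0.6132, -0.0593, 0.079], [0.6141, -0.1035, 0.079], [0.6145, -0.1256, 0.079]]
top plate [[0.6151, -0.0325, 0.063], [0.617, -0.1313, 0.063]]
bolts [[0.3949, -0.0533, 0.016], [0.3963, -0.1232, 0.016]]
base rear corners [[0.3806, -0.0452, 0.014], [0.3823, -0.1313, 0.014]]
side bearer tops [[0.5974, -0.0401, 0.079], [0.6377, -0.0396, 0.079], [0.5971, -0.1075, 0.079], [0.637, -0.1075, 0.079]]
side bolts [[0.3937, -0.0509, 0.016], [0.3958, -0.1204, 0.016], [0.6611, -0.1117, 0.016]]
```

Run:
```python
from m import *
print(inc((.43,-.07,.20),-88.7,0)); print(inc((.4268,-.0875,.185),-88.7,-17))
```

```text
{'x': -14.93, 'y': 16.62, 'z': 0.09, 'wx': 0.1, 'wy': 0.2, 'wz': 90.4}
{'x': -15.3, 'y': 18.36, 'z': 1.59, 'wx': -13.2, 'wy': -13.2, 'wz': 89.7}
```

Call:
{"op": "jog_arm", "data": {
  "increments": [
    {"wx":0,"wy":0,"wz":10,"x":-2,"y":2,"z":0,"claw":70},
    {"wx":0,"wy":0,"wz":20,"x":-4,"y":4,"z":0,"claw":70},
    {"wx":0,"wy":0,"wz":30,"x":-6,"y":6,"z":0,"claw":70},
    {"wx":0,"wy":0,"wz":40,"x":-8,"y":8,"z":0,"claw":70},
    {"wx":0,"wy":0,"wz":50,"x":-10,"y":10,"z":0,"claw":70},
    {"wx":0,"wy":0,"wz":60,"x":-11.5,"y":12,"z":0,"claw":70},
    {"wx":0,"wy":0,"wz":70,"x":-13,"y":14,"z":0,"claw":70},
    {"wx":0,"wy":0,"wz":80,"x":-14,"y":15.5,"z":0,"claw":70},
    {"wx":0,"wy":0,"wz":90.4,"x":-14.9,"y":16.6,"z":0,"claw":70},
    {"wx":0,"wy":0,"wz":90.4,"x":-14.9,"y":16.6,"z":0,"claw":70}
  ]
}}

```text
clock: 12.52
position: [0.4297, -0.0714, 0.2009]
tool_rot: [3.138, 0.0, -1.551]
force: [0.0, 0.5, -1.2]
grip_width: 0.0594
```

Run:
```python
from m import *
st(); print(inc((.4268,-.0875,.185),-88.7,-17)); print(inc((.4034,-.0875,.1018),-88.7,-17))
```

```text
t 12.53 p [ 0.4297 -0.0714  0.2009] rpy [179.8   0.  -88.9] F [ 0.   0.5 -1.2] w 0.0594 q [-0.79  0.5   1.12  2.14 -0.6   0.87 -0.86]
{'x': 1.61, 'y': 0.32, 'z': 1.59, 'wx': -16.8, 'wy': 0.0, 'wz': -0.2}
{'x': 1.56, 'y': 2.63, 'z': 9.92, 'wx': -16.8, 'wy': 0.0, 'wz': -0.2}
```

Call:
{"op": "jog_arm", "data": {
  "increments": [
    {"wx":-8.5,"wy":0,"wz":-0.2,"x":1,"y":0.2,"z":0.8,"claw":70},
    {"wx":-16.8,"wy":0,"wz":-0.2,"x":1.6,"y":0.3,"z":1.6,"claw":70},
    {"wx":-16.8,"wy":0,"wz":-0.2,"x":1.6,"y":1,"z":4,"claw":70},
    {"wx":-16.8,"wy":0,"wz":-0.2,"x":1.6,"y":1.8,"z":7,"claw":70},
    {"wx":-16.8,"wy":0,"wz":-0.2,"x":1.6,"y":2.3,"z":8.8,"claw":70}
  ]
}}

```text
clock: 13.15
position: [0.4063, -0.088, 0.1118]
tool_rot: [2.844, 0.002, -1.543]
force: [-0.3, -0.5, -0.2]
grip_width: 0.0594
```

Run:
```python
from m import *
st(); print(inc((.4034,-.0875,.1018),-88.7,-17))
g=grab("side"); crop(g,240,380,180,290,5,"s7")
```

```text
t 13.15 p [ 0.4063 -0.088   0.1118] rpy [ 1.63e+02  1.00e-01 -8.84e+01] F [-0.3 -0.5 -0.2] w 0.0594 q [-0.58  0.78  0.94  2.04 -0.62  1.   -0.8 ]
{'x': -0.05, 'y': -0.01, 'z': 1.04, 'wx': 0.0, 'wy': 0.0, 'wz': 0.3}
```

View pics/s7.png

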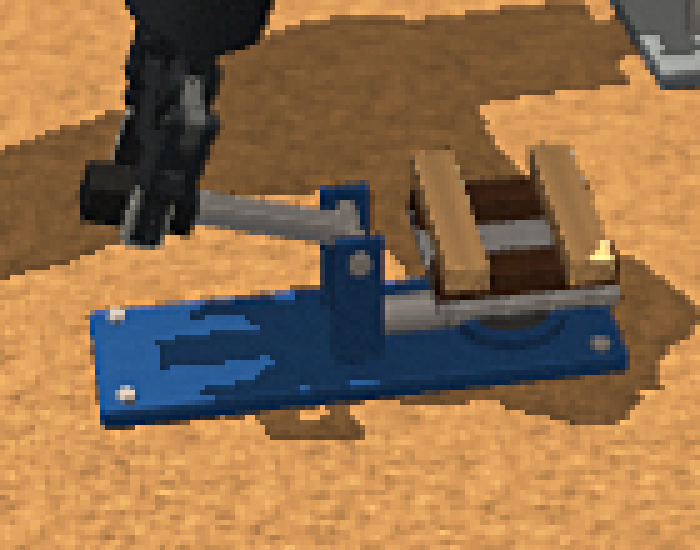

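Call:
{"op": "jog_arm", "data": {
  "increments": [
    {"wx":0,"wy":0,"wz":0,"x":0,"y":0,"z":0.6,"claw":70},
    {"wx":0,"wy":0,"wz":0,"x":0,"y":0,"z":0.9,"claw":40},
    {"wx":0,"wy":0,"wz":0,"x":0,"y":0,"z":0.9,"claw":10},
    {"wx":0,"wy":0,"wz":0,"x":0,"y":0,"z":0.9,"claw":10},
    {"wx":0,"wy":0,"wz":0,"x":0,"y":0,"z":0.9,"claw":10},
    {"wx":0,"wy":0,"wz":0,"x":0,"y":0,"z":0.9,"claw":10}
  ],
  "squeeze": 90
}}

```text
clock: 13.95
position: [0.4029, -0.0875, 0.1021]
tool_rot: [2.843, 0.002, -1.543]
force: [0.5, 5.5, 4.6]
grip_width: 0.025
```

Run:
```python
from m import *
st(); g=grab("side"); crop(g,240,380,180,290,5,"s8")
# pad corners
tc=lambda x,y:(220+x/5-.4,90+y/5-.4); sc=lambda x,y:(300+x/5-.4,100+y/5-.4)
f=grab("top")
T=cast(f,[tc(70,484),tc(247,472),tc(238,294),tc(62,313)],.119);S=cast(g,[sc(108,350),sc(278,334),sc(235,251),sc(70,269)],.119)
for P in(T,S):
  P=P[:,:2]; print(P.round(4).tolist(),P.mean(0)); e=(P[2]-P[1])+(P[3]-P[0]); n=(P[0]-P[1])+(P[3]-P[2]); print(np.degrees(np.arctan2(e[1],e[0])),np.degrees(np.arctan2(-n[0],n[1])))
# target centre
for F,b in((f,(225,275,145,190)),(g,(310,360,145,175))):
    r=mask(F,(0,120,80),(10,255,255),b)|mask(F,(170,120,80),(180,255,255),b)
    for c in cv2.findContours(r,cv2.RETR_LIST,cv2.CHAIN_APPROX_NONE)[0]:
        if len(c)>8: P=cast(F,c.reshape(-1,2),.119)[:,:2]*1000; print(cv2.fitEllipse(P.astype(np.float32)))
```

```text
t 13.95 p [ 0.4029 -0.0875  0.1021] rpy [ 1.629e+02  1.000e-01 -8.840e+01] F [0.5 5.5 4.6] w 0.025 q [-0.57  0.79  0.92  2.05 -0.64  0.98 -0.79]
[[0.582, 0.2635], [0.5915, 0.155], [0.7026, 0.1636], [0.6886, 0.2721]] [0.64115495 0.21355684]
4.54921131674439 6.185262368386993
[[0.5904, 0.1578], [0.6991, 0.1635], [0.6929, 0.2755], [0.5809, 0.265]] [0.64082198 0.21545999]
94.1310955219679 94.21324350108709
((641.6914672851562, 214.585205078125), (16.706037521362305, 19.272661209106445), 18.938671112060547)
((641.470458984375, 214.87625122070312), (61.583770751953125, 62.062591552734375), 123.1101303100586)
((641.54052734375, 214.31724548339844), (71.68001556396484, 72.51400756835938), 154.23086547851562)
((641.25439453125, 220.80384826660156), (19.192960739135742, 20.115108489990234), 106.0521469116211)
((641.2698974609375, 220.99256896972656), (59.253868103027344, 67.20294189453125), 175.13668823242188)
((640.740234375, 217.9798126220703), (72.2739028930664, 75.08883666992188), 85.13591003417969)
```

View pics/s8.png

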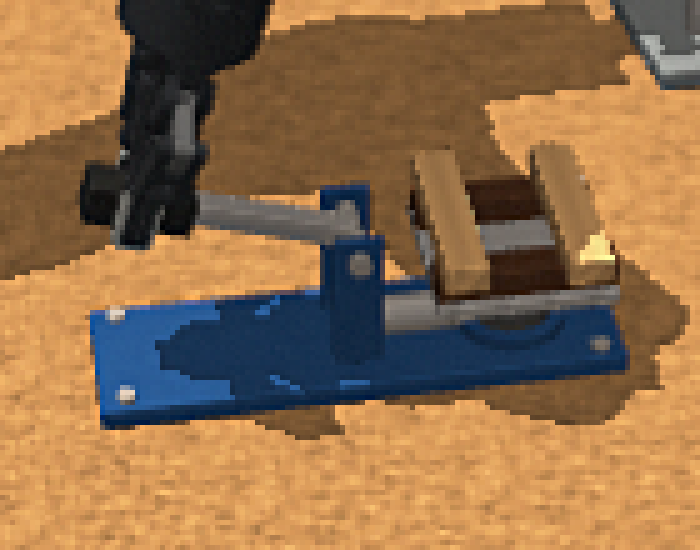

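```bash
cat > tow.py <<'E'
from m import *
import sys
def line(p,yaw,n):
    s=bot.observe(); R0=R.from_euler('xyz',s["tool_rot"]); y0=np.degrees(s["tool_rot"][2])
    for k in range(1,n+1):
        a=k/n; q=s["position"]*(1-a)+np.array(p)*a
        Rn=R.from_euler('z',(yaw-y0)*a,degrees=True)*R0
        print((R0.inv().apply(q-s["position"])*100).round(2),np.degrees((R0.inv()*Rn).as_rotvec()).round(2))
E
python3 - <<'E'
from tow import *
line((.4029+.014,-.0875+.14,.1022),-88.4+1.5,9)
E
```

```text
[-1.55 -0.19 -0.06] [-0.    0.05 -0.16]
[-3.1  -0.38 -0.11] [-0.    0.1  -0.32]
[-4.65 -0.57 -0.17] [-0.    0.15 -0.48]
[-6.2  -0.76 -0.23] [-0.    0.2  -0.64]
[-7.76 -0.95 -0.28] [-0.    0.25 -0.81]
[-9.31 -1.14 -0.34] [-0.    0.3  -0.97]
[-10.86  -1.33  -0.39] [-0.    0.35 -1.13]
[-12.41  -1.52  -0.45] [-0.    0.4  -1.29]
[-13.96  -1.71  -0.51] [-0.    0.45 -1.45]
```

Call:
{"op": "jog_arm", "data": {
  "increments": [
    {"wx":0,"wy":0,"wz":0,"x":-0.7,"y":-0.09,"z":-0.03,"claw":10},
    {"wx":0,"wy":0.05,"wz":-0.15,"x":-1.8,"y":-0.22,"z":-0.07,"claw":10},
    {"wx":0,"wy":0.1,"wz":-0.3,"x":-3.1,"y":-0.38,"z":-0.11,"claw":10},
    {"wx":0,"wy":0.15,"wz":-0.5,"x":-4.65,"y":-0.57,"z":-0.17,"claw":10},
    {"wx":0,"wy":0.2,"wz":-0.65,"x":-5.8,"y":-0.71,"z":-0.21,"claw":10},
    {"wx":0,"wy":0.2,"wz":-0.65,"x":-6.2,"y":-0.76,"z":-0.23,"claw":10}
  ],
  "squeeze": 100
}}

```text
clock: 14.8
position: [0.4091, -0.0248, 0.1022]
tool_rot: [2.843, 0.002, -1.53]
force: [-0.6, -4.6, -1.2]
grip_width: 0.0247
```

Run:
```python
from m import *
st(); g=grab("side"); crop(g,240,400,160,290,4,"s9")
f=grab("top"); crop(f,270,380,130,265,4,"t9")
```

```text
t 14.8 p [ 0.4091 -0.0248  0.1022] rpy [ 1.629e+02  1.000e-01 -8.770e+01] F [-0.6 -4.6 -1.2] w 0.0247 q [-0.69  0.79  0.92  2.06 -0.66  1.   -0.89]
```

View pics/s9.png

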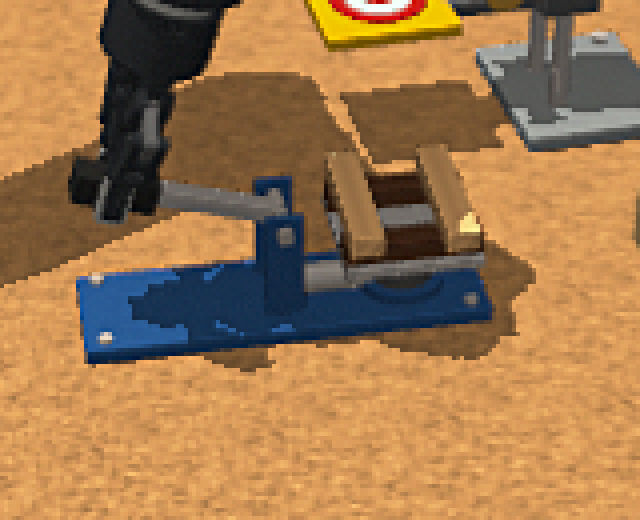

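View pics/t9.png

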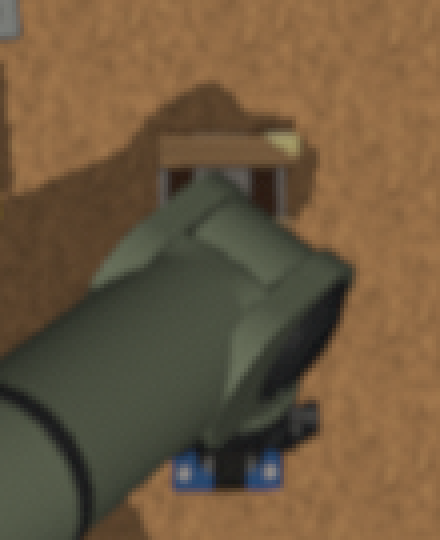

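Run:
```python
from tow import *
g=grab("side")
sc=lambda x,y:(240+x/4-.375,160+y/4-.375)
P=cast(g,[sc(96,279),sc(105,339),sc(471,299)],.016); print(P.round(4)); d=P[2]-P[1]; print(np.degrees(np.arctan2(d[1],d[0])))
line((.4029+.028,-.0875+.286-.02,.1022),-88.4+3.1,14)
```

```text
[[ 0.3991  0.0109  0.016 ]
 [ 0.4019 -0.06    0.016 ]
 [ 0.6671 -0.049   0.016 ]]
2.3864222428341906
[-1.45 -0.21 -0.06] [-0.    0.05 -0.17]
[-2.89 -0.41 -0.12] [-0.    0.1  -0.33]
[-4.34 -0.62 -0.18] [-0.    0.15 -0.5 ]
[-5.78 -0.82 -0.24] [-0.    0.2  -0.66]
[-7.23 -1.03 -0.29] [-0.    0.25 -0.83]
[-8.67 -1.23 -0.35] [-0.    0.3  -0.99]
[-10.12  -1.44  -0.41] [-0.    0.36 -1.16]
[-11.57  -1.64  -0.47] [-0.    0.41 -1.32]
[-13.01  -1.85  -0.53] [-0.    0.46 -1.49]
[-14.46  -2.05  -0.59] [-0.01  0.51 -1.65]
[-15.9   -2.26  -0.65] [-0.01  0.56 -1.82]
[-17.35  -2.46  -0.71] [-0.01  0.61 -1.98]
[-18.79  -2.67  -0.77] [-0.01  0.66 -2.15]
[-20.24  -2.87  -0.82] [-0.01  0.71 -2.31]
```

Call:
{"op": "jog_arm", "data": {
  "increments": [
    {"wx":0,"wy":0,"wz":0,"x":-0.7,"y":-0.1,"z":-0.03,"claw":10},
    {"wx":0,"wy":0.05,"wz":-0.2,"x":-1.8,"y":-0.26,"z":-0.07,"claw":10},
    {"wx":0,"wy":0.1,"wz":-0.35,"x":-3.2,"y":-0.45,"z":-0.13,"claw":10},
    {"wx":0,"wy":0.15,"wz":-0.55,"x":-4.7,"y":-0.67,"z":-0.19,"claw":10},
    {"wx":0,"wy":0.2,"wz":-0.7,"x":-6.2,"y":-0.88,"z":-0.25,"claw":10},
    {"wx":0,"wy":0.27,"wz":-0.9,"x":-7.8,"y":-1.11,"z":-0.32,"claw":10},
    {"wx":0,"wy":0.32,"wz":-1.05,"x":-9.3,"y":-1.32,"z":-0.38,"claw":10},
    {"wx":0,"wy":0.37,"wz":-1.2,"x":-10.8,"y":-1.53,"z":-0.44,"claw":10},
    {"wx":0,"wy":0.42,"wz":-1.35,"x":-12.0,"y":-1.7,"z":-0.49,"claw":10},
    {"wx":0,"wy":0.46,"wz":-1.5,"x":-12.8,"y":-1.82,"z":-0.52,"claw":10}
  ],
  "squeeze": 100
}}

```text
clock: 16.2
position: [0.423, 0.1044, 0.1022]
tool_rot: [2.843, 0.003, -1.503]
force: [0.4, -4.7, -1.4]
grip_width: 0.0247
```

Run:
```python
from tow import *
st(); g=grab("side"); crop(g,240,400,110,240,4,"s10")
f=grab("top"); crop(f,220,380,120,255,4,"t10")
```

```text
t 16.2 p [0.423  0.1044 0.1022] rpy [162.9   0.2 -86.1] F [ 0.4 -4.7 -1.4] w 0.0247 q [-0.92  0.81  0.9   1.99 -0.72  1.06 -1.09]
```

View pics/s10.png

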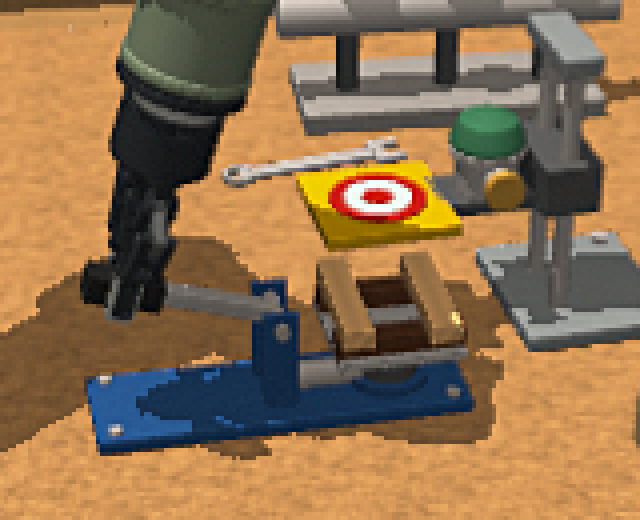

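View pics/t10.png

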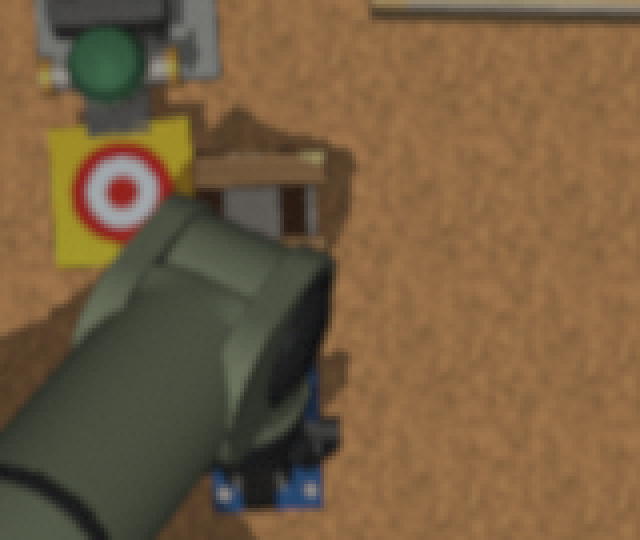

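Run:
```python
from tow import *
g=grab("side");f=grab("top")
sc=lambda x,y:(240+x/4-.375,110+y/4-.375); tc=lambda x,y:(220+x/4-.375,120+y/4-.375)
P=cast(g,[sc(104,380),sc(116,430),sc(453,391)],.016); print(P.round(4)); d=P[2]-P[1]; print(np.degrees(np.arctan2(d[1],d[0])))
B=cast(f,[tc(224,494),tc(312,489)],.016); print("top bolts",B.round(4),B.mean(0))
# jack x of rear bolts: saddle(.614,-.082)-boltmid(.3952,-.0875)
L=np.hypot(.614-.3955,.006); print(L)
s=bot.observe(); y=np.radians(np.degrees(s["tool_rot"][2])+88.4+1.4); u=np.array([np.cos(y),np.sin(y)])
G=s["position"][:2]+.0056*u; print("sad from grip",G+.205*u,np.degrees(y),"from bolts top",B.mean(0)[:2]+L*u,"side",P[:2].mean(0)[:2]+L*u)
```

```text
[[0.4118 0.1392 0.016 ]
 [0.4173 0.0706 0.016 ]
 [0.6812 0.088  0.016 ]]
3.781542713893428
top bolts [[0.4129 0.1381 0.016 ]
 [0.4183 0.0669 0.016 ]] [0.41559684 0.10251843 0.016     ]
0.21858236433893743
sad from grip [0.63321268 0.11773161] 3.6689149365230747 from bolts top [0.63373122 0.11650571] side [0.63266377 0.11887266]
```

Run:
```python
from tow import *
line((.4310,.1980,.1022),-85.3,8)
```

```text
[-1.16 -0.17 -0.05] [-0.    0.03 -0.1 ]
[-2.32 -0.34 -0.09] [-0.    0.06 -0.2 ]
[-3.49 -0.52 -0.14] [-0.    0.09 -0.3 ]
[-4.65 -0.69 -0.19] [-0.    0.12 -0.4 ]
[-5.81 -0.86 -0.23] [-0.    0.15 -0.5 ]
[-6.97 -1.03 -0.28] [-0.    0.18 -0.6 ]
[-8.14 -1.21 -0.32] [-0.    0.21 -0.7 ]
[-9.3  -1.38 -0.37] [-0.    0.24 -0.79]
```

Call:
{"op": "jog_arm", "data": {
  "increments": [
    {"wx":0,"wy":0,"wz":0,"x":-0.6,"y":-0.09,"z":-0.02,"claw":10},
    {"wx":0,"wy":0.03,"wz":-0.1,"x":-1.6,"y":-0.24,"z":-0.06,"claw":10},
    {"wx":0,"wy":0.06,"wz":-0.2,"x":-2.8,"y":-0.42,"z":-0.11,"claw":10},
    {"wx":0,"wy":0.1,"wz":-0.35,"x":-4.1,"y":-0.61,"z":-0.16,"claw":10},
    {"wx":0,"wy":0.14,"wz":-0.45,"x":-5.4,"y":-0.8,"z":-0.22,"claw":10},
    {"wx":0,"wy":0.17,"wz":-0.6,"x":-6.7,"y":-0.99,"z":-0.27,"claw":10},
    {"wx":0,"wy":0.2,"wz":-0.7,"x":-7.9,"y":-1.17,"z":-0.32,"claw":10},
    {"wx":0,"wy":0.24,"wz":-0.8,"x":-8.8,"y":-1.3,"z":-0.35,"claw":10},
    {"wx":0,"wy":0.24,"wz":-0.8,"x":-9.25,"y":-1.37,"z":-0.37,"claw":10},
    {"wx":0,"wy":0.24,"wz":-0.8,"x":-9.25,"y":-1.37,"z":-0.37,"claw":10}
  ],
  "squeeze": 100
}}

```text
clock: 17.65
position: [0.4309, 0.198, 0.1022]
tool_rot: [2.843, 0.005, -1.488]
force: [0.0, -0.5, 2.5]
grip_width: 0.025
```

Run:
```python
from tow import *
st(); g=grab("side"); crop(g,240,400,90,220,4,"s11")
f=grab("top"); crop(f,200,360,120,255,4,"t11")
s=bot.observe(); y=np.radians(np.degrees(s["tool_rot"][2])+88.4+1.4); u=np.array([np.cos(y),np.sin(y)])
G=s["position"][:2]+.0056*u; print("sad from grip",G+.205*u,np.degrees(y))
```

```text
t 17.65 p [0.4309 0.198  0.1022] rpy [162.9   0.3 -85.3] F [ 0.  -0.5  2.5] w 0.025 q [-1.04  0.84  0.88  1.9  -0.75  1.12 -1.24]
sad from grip [0.64092317 0.21435824] 4.5018790051773525
```

View pics/s11.png

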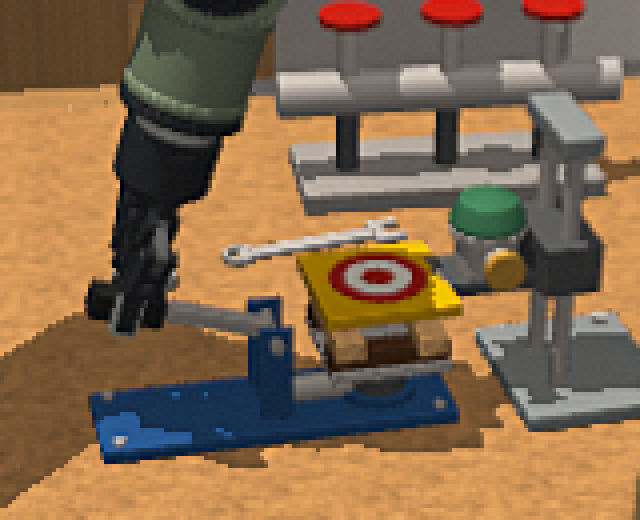

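View pics/t11.png

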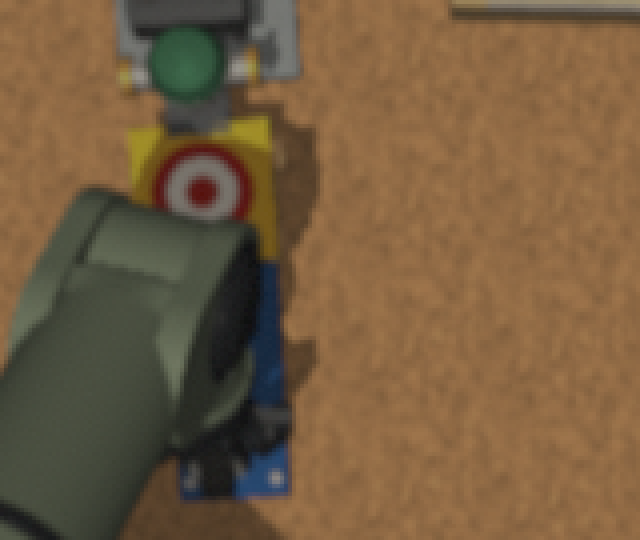

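Run:
```python
from tow import *
g=grab("side");f=grab("top")
sc=lambda x,y:(240+x/4-.375,90+y/4-.375); tc=lambda x,y:(200+x/4-.375,120+y/4-.375)
P=cast(g,[sc(108,396),sc(120,441),sc(440,404)],.016); print(P.round(4)); d=P[2]-P[1]; print(np.degrees(np.arctan2(d[1],d[0])))
B=cast(f,[tc(191,483),tc(277,478)],.016); print(B.round(4))
y=np.radians(4.5);u=np.array([np.cos(y),np.sin(y)])
print(B.mean(0)[:2]+.2186*u,P[:2].mean(0)[:2]+.2186*u)
# pump arc in tool coords: press by th from up to 0.6
s=bot.observe(); R0=R.from_euler('xyz',s["tool_rot"]); p=s["position"]
u3=np.array([u[0],u[1],0]); H=p+.0056*u3+np.array([0,0,.0182]); H=H+u3*.115; H[2]=.085
print("H",H, "r", np.linalg.norm(p-H))
n=np.array([-u[1],u[0],0])  # jack y
for th in np.arange(.06,.661,.06):
    # grip behind hinge goes down: rotate about jack y; grip at -x: negative rotation sends it down? 
    q=R.from_rotvec(-n*th); 
    pn=H+q.apply(p-H); print(round(th,2),(R0.inv().apply(pn-p)*100).round(2),np.degrees((R0.inv()*q*R0).as_rotvec()).round(1),pn.round(4))
```

```text
[[0.42   0.2327 0.016 ]
 [0.4259 0.1645 0.016 ]
 [0.6895 0.1845 0.016 ]]
4.356007991398631
[[0.4201 0.2299 0.016 ]
 [0.4254 0.1604 0.016 ]]
[0.64071557 0.21230263] [0.64086208 0.21570741]
H [0.55121157 0.20720444 0.085     ] r 0.12183555271845746
0.06 [ 0.   -0.13  0.72] [ 3.4  0.  -0. ] [0.4302 0.1977 0.095 ]
0.12 [ 0.01 -0.31  1.43] [ 6.9  0.  -0. ] [0.4298 0.1976 0.0877]
0.18 [ 0.01 -0.53  2.12] [10.3  0.  -0. ] [0.4298 0.1977 0.0804]
0.24 [ 0.01 -0.79  2.81] [13.8  0.1 -0.1] [0.4303 0.1977 0.0731]
0.3 [ 0.02 -1.1   3.47] [17.2  0.1 -0.1] [0.4313 0.1978 0.0659]
0.36 [ 0.02 -1.44  4.12] [20.6  0.1 -0.1] [0.4326 0.1979 0.0587]
0.42 [ 0.03 -1.82  4.74] [24.1  0.1 -0.1] [0.4344 0.198  0.0516]
0.48 [ 0.03 -2.23  5.34] [27.5  0.1 -0.1] [0.4366 0.1982 0.0447]
0.54 [ 0.04 -2.68  5.92] [30.9  0.1 -0.1] [0.4392 0.1984 0.0378]
0.6 [ 0.04 -3.17  6.47] [34.4  0.2 -0.1] [0.4422 0.1986 0.0312]
0.66 [ 0.04 -3.69  6.98] [37.8  0.2 -0.1] [0.4457 0.1989 0.0247]
```

Call:
{"op": "jog_arm", "data": {
  "increments": [
    {"wx":1.7,"wy":0,"wz":0,"x":0,"y":-0.06,"z":0.36,"claw":10},
    {"wx":3.4,"wy":0,"wz":0,"x":0,"y":-0.13,"z":0.72,"claw":10},
    {"wx":6.9,"wy":0,"wz":0,"x":0.01,"y":-0.31,"z":1.43,"claw":10},
    {"wx":10.3,"wy":0,"wz":0,"x":0.01,"y":-0.53,"z":2.12,"claw":10},
    {"wx":13.8,"wy":0,"wz":0,"x":0.01,"y":-0.79,"z":2.81,"claw":10},
    {"wx":17.2,"wy":0,"wz":0,"x":0.02,"y":-1.1,"z":3.47,"claw":10},
    {"wx":17.2,"wy":0,"wz":0,"x":0.02,"y":-1.1,"z":3.47,"claw":10}
  ],
  "squeeze": 100
}}

```text
clock: 18.73
position: [0.4311, 0.1978, 0.0661]
tool_rot: [-3.139, 0.005, -1.489]
force: [0.3, -1.4, 4.1]
grip_width: 0.0249
```

```bash
cat > arc.py <<'E'
from tow import *
H=np.array([0.55121,0.20720,0.085]); p0=np.array([.4309,.198,.1022]); R00=R.from_euler('xyz',[2.843,.005,-1.488])
y=np.radians(4.5); n=np.array([-np.sin(y),np.cos(y),0])
def arc(ths):
    s=bot.observe(); R0=R.from_euler('xyz',s["tool_rot"]); p=s["position"]
    a=R0*R00.inv(); print("theta now",-(a.as_rotvec()@n))
    for th in ths:
        q=R.from_rotvec(-n*th); pn=H+q.apply(p0-H)
        print(round(th,2),(R0.inv().apply(pn-p)*100).round(2),np.degrees((R0.inv()*q*R00).as_rotvec()).round(1))
E
python3 - <<'E'
from arc import *
st(); arc(np.arange(.36,.661,.06)); g=grab("side"); crop(g,240,400,90,220,4,"s12")
E
```

```text
t 18.73 p [0.4311 0.1978 0.0661] rpy [-179.9    0.3  -85.3] F [ 0.3 -1.4  4.1] w 0.0249 q [-1.14  0.76  0.83  2.15 -0.97  0.67 -1.1 ]
theta now 0.3007285476659342
0.36 [-0.01 -0.15  0.75] [ 3.4  0.1 -0.1]
0.42 [-0.01 -0.32  1.46] [ 6.8  0.1 -0.1]
0.48 [-0.   -0.54  2.16] [10.3  0.2 -0.1]
0.54 [ 0.   -0.81  2.84] [13.7  0.2 -0.2]
0.6 [ 0.01 -1.11  3.5 ] [17.1  0.2 -0.2]
0.66 [ 0.01 -1.45  4.15] [20.6  0.2 -0.2]
```

View pics/s12.png

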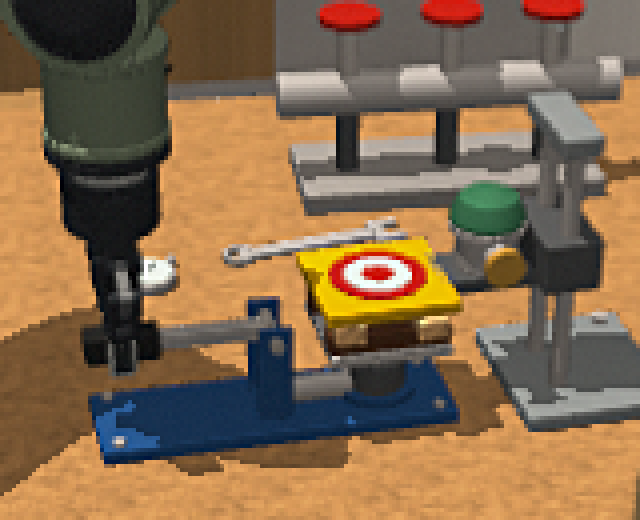

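```bash
cat >> arc.py <<'E'
def arc2(ths,f,dz=0):
    # tilt follows f*(th-.3) beyond .3
    s=bot.observe(); R0=R.from_euler('xyz',s["tool_rot"]); p=s["position"]; G0=p0-R00.apply([0,0,.019])
    for th in ths:
        q=R.from_rotvec(-n*th); G=H+q.apply(G0-H)+[0,0,dz]; tt=th if th<.3 else .3+f*(th-.3)
        Rn=R.from_rotvec(-n*tt)*R00; pn=G+Rn.apply([0,0,.019])
        print(round(th,2),(R0.inv().apply(pn-p)*100).round(2),np.degrees((R0.inv()*Rn).as_rotvec()).round(1),pn.round(4))
E
python3 - <<'E'
from arc import *
arc2(np.arange(.36,.661,.06),.5)
E
```

```text
0.36 [-0.01 -0.09  0.76] [ 1.8  0.1 -0.1] [0.432  0.1981 0.0586]
0.42 [-0.   -0.21  1.48] [ 3.5  0.1 -0.1] [0.4332 0.1982 0.0514]
0.48 [-0.   -0.38  2.19] [ 5.2  0.1 -0.1] [0.4349 0.1983 0.0443]
0.54 [ 0.   -0.59  2.89] [ 6.9  0.2 -0.1] [0.437  0.1985 0.0373]
0.6 [ 0.01 -0.84  3.57] [ 8.6  0.2 -0.1] [0.4395 0.1987 0.0304]
0.66 [ 0.01 -1.13  4.25] [10.3  0.2 -0.1] [0.4424 0.1989 0.0237]
```

Call:
{"op": "jog_arm", "data": {
  "increments": [
    {"wx":1,"wy":0,"wz":0,"x":0,"y":-0.04,"z":0.38,"claw":10},
    {"wx":1.8,"wy":0,"wz":0,"x":0,"y":-0.09,"z":0.76,"claw":10},
    {"wx":3.5,"wy":0,"wz":0,"x":0,"y":-0.21,"z":1.48,"claw":10},
    {"wx":5.2,"wy":0,"wz":0,"x":0,"y":-0.38,"z":2.19,"claw":10},
    {"wx":6.9,"wy":0,"wz":0,"x":0,"y":-0.59,"z":2.89,"claw":10},
    {"wx":8.2,"wy":0,"wz":0,"x":0,"y":-0.78,"z":3.4,"claw":10},
    {"wx":8.2,"wy":0,"wz":0,"x":0,"y":-0.78,"z":3.4,"claw":10}
  ],
  "squeeze": 100
}}

```text
clock: 19.65
position: [0.4387, 0.1988, 0.0323]
tool_rot: [-2.999, 0.007, -1.488]
force: [-10.4, -2.4, 17.0]
grip_width: 0.0244
```

Run:
```python
from arc import *
st(); arc2([.6,.62,.64],.5); g=grab("side"); crop(g,240,400,90,220,4,"s13")
```

```text
t 19.65 p [0.4387 0.1988 0.0323] rpy [-171.8    0.4  -85.3] F [-10.4  -2.4  17. ] w 0.0244 q [-1.05  0.73  0.63  2.24 -1.2   0.37 -0.92]
0.6 [ 0.02 -0.05  0.19] [ 0.5  0.2 -0.2] [0.4395 0.1987 0.0304]
0.62 [ 0.02 -0.11  0.43] [ 1.1  0.2 -0.2] [0.4404 0.1987 0.0282]
0.64 [ 0.02 -0.17  0.67] [ 1.6  0.2 -0.2] [0.4414 0.1988 0.0259]
```

View pics/s13.png

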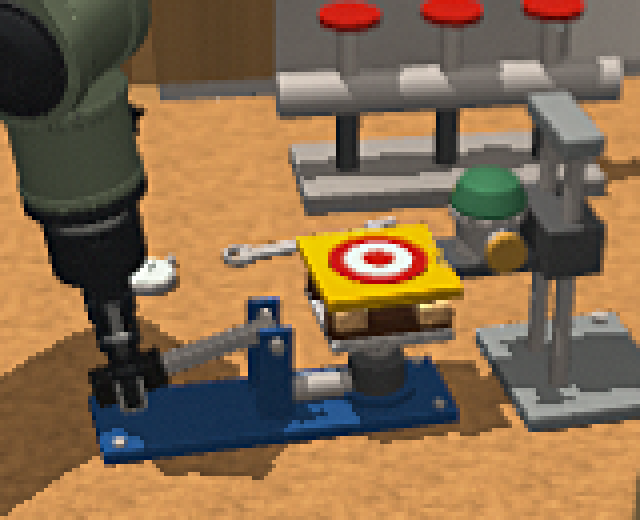

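Call:
{"op": "jog_arm", "data": {
  "increments": [
    {"wx":0,"wy":0,"wz":0,"x":0,"y":0.06,"z":0.2,"claw":10},
    {"wx":0,"wy":0,"wz":0,"x":0,"y":0.1,"z":0.35,"claw":10},
    {"wx":0,"wy":0,"wz":0,"x":0,"y":0.1,"z":0.35,"claw":10}
  ],
  "squeeze": 100
}}

```text
clock: 20.08
position: [0.4394, 0.1989, 0.0293]
tool_rot: [-2.998, 0.008, -1.489]
force: [-0.4, -4.3, 15.2]
grip_width: 0.0246
```

Run:
```python
from arc import *
st(); arc2([.6,.62,.64],.5); g=grab("side"); crop(g,240,400,90,220,4,"s14")
```

```text
t 20.07 p [0.4394 0.1989 0.0293] rpy [-171.8    0.5  -85.3] F [-0.4 -4.3 15.2] w 0.0246 q [-1.04  0.73  0.61  2.24 -1.21  0.35 -0.91]
0.6 [ 0.03 -0.02 -0.11] [ 0.4  0.3 -0.2] [0.4395 0.1987 0.0304]
0.62 [ 0.03 -0.08  0.13] [ 1.   0.3 -0.2] [0.4404 0.1987 0.0282]
0.64 [ 0.03 -0.14  0.36] [ 1.6  0.3 -0.2] [0.4414 0.1988 0.0259]
```

View pics/s14.png

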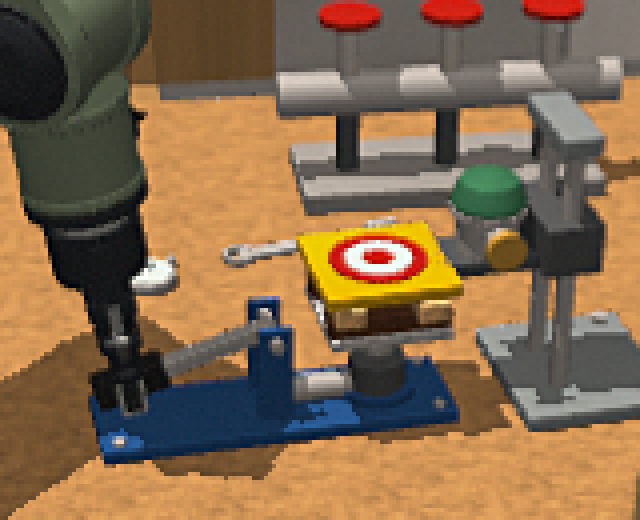

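Call:
{"op": "jog_arm", "data": {
  "increments": [
    {"wx":0,"wy":0,"wz":0,"x":0,"y":0,"z":0.2,"claw":10},
    {"wx":0,"wy":0,"wz":0,"x":0,"y":0,"z":0.3,"claw":10},
    {"wx":0,"wy":0,"wz":0,"x":0,"y":0,"z":0.3,"claw":10}
  ],
  "squeeze": 100
}}

```text
clock: 20.5
position: [0.44, 0.199, 0.0273]
tool_rot: [-2.998, 0.01, -1.489]
force: [-16.1, -3.4, 45.4]
grip_width: 0.0247
```

Run:
```python
from arc import *
st(); g=grab("side"); P=[]
r=mask(g,(0,120,80),(10,255,255),(310,360,140,165))|mask(g,(170,120,80),(180,255,255),(310,360,140,165))
c=max(cv2.findContours(r,cv2.RETR_EXTERNAL,cv2.CHAIN_APPROX_NONE)[0],key=len); e=cv2.fitEllipse(c)[0]; print(e)
for z in(.119,.13,.135,.137,.140): print(z,proj(g,[(.641,.2145,z)])-proj(g,[(.641,.2145,.119)]))
```

```text
t 20.5 p [0.44   0.199  0.0273] rpy [-171.8    0.6  -85.3] F [-16.1  -3.4  45.4] w 0.0247 q [-1.03  0.73  0.59  2.24 -1.21  0.34 -0.91]
(334.0180358886719, 154.10513305664062)
0.119 [[0. 0.]]
0.13 [[ 0.07718766 -3.00983816]]
0.135 [[ 0.11243718 -4.38535732]]
0.137 [[ 0.12656583 -4.93686846]]
0.14 [[ 0.14778979 -5.76553568]]
```

Run:
```python
from arc import *
arc2([.54,.48,.42,.36,.30,.24,.18,.12,.06,0,-.02],.5)
```

```text
0.54 [ 0.02  0.16 -1.03] [-1.3  0.4 -0.2] [0.437  0.1985 0.0373]
0.48 [ 0.01  0.27 -1.76] [-3.   0.4 -0.2] [0.4349 0.1983 0.0443]
0.42 [ 0.    0.33 -2.48] [-4.7  0.4 -0.2] [0.4332 0.1982 0.0514]
0.36 [-0.    0.35 -3.21] [-6.4  0.4 -0.2] [0.432  0.1981 0.0586]
0.3 [-0.01  0.33 -3.93] [-8.1  0.4 -0.1] [0.4312 0.198  0.0658]
0.24 [-0.02  0.32 -4.66] [-11.6   0.4  -0.1] [0.4303 0.198  0.073 ]
0.18 [-0.03  0.26 -5.39] [-15.    0.3  -0.1] [0.4298 0.1979 0.0803]
0.12 [-0.04  0.16 -6.12] [-18.4   0.3  -0.1] [0.4297 0.1979 0.0876]
0.06 [-0.04  0.02 -6.84] [-21.9   0.3  -0. ] [0.4301 0.1979 0.0949]
0 [-0.05 -0.16 -7.54] [-25.3   0.3  -0. ] [0.4309 0.198  0.1022]
-0.02 [-0.05 -0.23 -7.78] [-26.5   0.3  -0. ] [0.4313 0.198  0.1046]
```

Call:
{"op": "jog_arm", "data": {
  "increments": [
    {"wx":-0.5,"wy":0.1,"wz":0,"x":0,"y":0.08,"z":-0.5,"claw":10},
    {"wx":-1.3,"wy":0.3,"wz":-0.1,"x":0.02,"y":0.16,"z":-1.03,"claw":10},
    {"wx":-3,"wy":0.4,"wz":-0.2,"x":0.01,"y":0.27,"z":-1.76,"claw":10},
    {"wx":-4.7,"wy":0.4,"wz":-0.2,"x":0,"y":0.33,"z":-2.48,"claw":10},
    {"wx":-6.4,"wy":0.4,"wz":-0.2,"x":0,"y":0.35,"z":-3.21,"claw":10},
    {"wx":-8.1,"wy":0.4,"wz":-0.1,"x":-0.01,"y":0.33,"z":-3.93,"claw":10},
    {"wx":-11.6,"wy":0.4,"wz":-0.1,"x":-0.02,"y":0.32,"z":-4.66,"claw":10},
    {"wx":-15,"wy":0.3,"wz":-0.1,"x":-0.03,"y":0.26,"z":-5.39,"claw":10},
    {"wx":-18.4,"wy":0.3,"wz":-0.1,"x":-0.04,"y":0.16,"z":-6.12,"claw":10},
    {"wx":-21.9,"wy":0.3,"wz":0,"x":-0.04,"y":0.02,"z":-6.84,"claw":10}
  ],
  "squeeze": 100
}}

```text
clock: 21.8
position: [0.4303, 0.1978, 0.0955]
tool_rot: [2.9, 0.004, -1.488]
force: [3.7, 1.2, -0.9]
grip_width: 0.0244
```

Run:
```python
from arc import *
st(); arc2([0.03,0,-.02,-.03],.5)
```

```text
t 21.8 p [0.4303 0.1978 0.0955] rpy [166.1   0.2 -85.3] F [ 3.7  1.2 -0.9] w 0.0244 q [-1.06  0.81  0.86  1.95 -0.77  1.03 -1.24]
0.03 [-0.01  0.06 -0.3 ] [-1.5 -0.  -0. ] [0.4304 0.198  0.0986]
0 [-0.01  0.1  -0.66] [-3.2 -0.  -0. ] [0.4309 0.198  0.1022]
-0.02 [-0.01  0.12 -0.9 ] [-4.4 -0.  -0. ] [0.4313 0.198  0.1046]
-0.03 [-0.01  0.13 -1.03] [-5. -0. -0.] [0.4315 0.198  0.1058]
```

Call:
{"op": "jog_arm", "data": {
  "increments": [
    {"wx":-1.5,"wy":0,"wz":0,"x":0,"y":0.06,"z":-0.3,"claw":10},
    {"wx":-3.2,"wy":0,"wz":0,"x":0,"y":0.1,"z":-0.66,"claw":10},
    {"wx":-3.2,"wy":0,"wz":0,"x":0,"y":0.1,"z":-0.66,"claw":10},
    {"wx":-3.2,"wy":0,"wz":0,"x":0,"y":0.1,"z":-0.66,"claw":50},
    {"wx":-3.2,"wy":0,"wz":0,"x":0,"y":0.1,"z":-0.66,"claw":50},
    {"wx":-3.2,"wy":0,"wz":0,"x":0,"y":0.1,"z":-0.66,"claw":50},
    {"wx":-3.2,"wy":0,"wz":0,"x":0,"y":0.1,"z":-0.66,"claw":50}
  ],
  "squeeze": 100
}}

```text
clock: 22.68
position: [0.4309, 0.1979, 0.1022]
tool_rot: [2.844, 0.004, -1.488]
force: [0.8, 0.0, 0.4]
grip_width: 0.0427
```

Run:
```python
from arc import *
st(); arc2([0],.5);g=grab("side"); crop(g,240,400,90,220,4,"s15"); f=grab("top"); crop(f,200,360,120,255,4,"t15")
```

```text
t 22.68 p [0.4309 0.1979 0.1022] rpy [162.9   0.3 -85.3] F [0.8 0.  0.4] w 0.0427 q [-1.03  0.83  0.86  1.9  -0.74  1.11 -1.26]
0 [-0.01 -0.    0.  ] [-0. -0. -0.] [0.4309 0.198  0.1022]
```

View pics/s15.png

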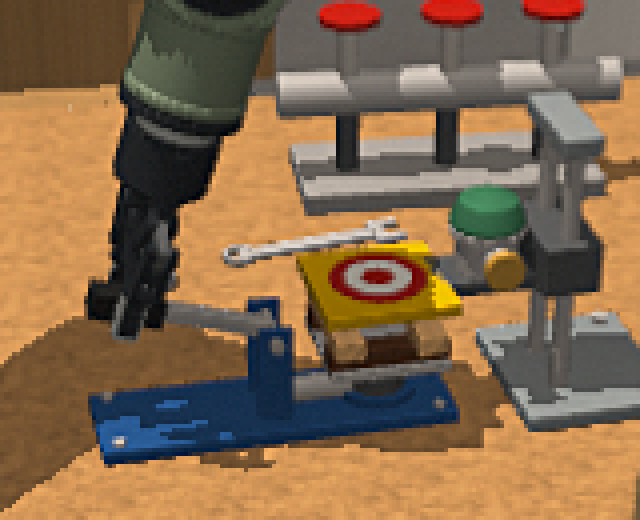

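View pics/t15.png

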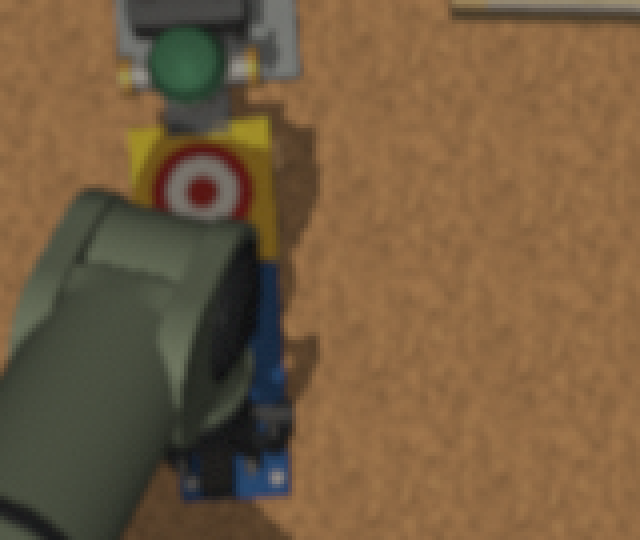

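Call:
{"op": "jog_arm", "data": {
  "increments": [
    {"wx":0,"wy":0,"wz":0,"x":0,"y":0,"z":0,"claw":10},
    {"wx":0,"wy":0,"wz":0,"x":0,"y":0,"z":0,"claw":10},
    {"wx":0,"wy":0,"wz":0,"x":0,"y":0,"z":0,"claw":10},
    {"wx":0,"wy":0,"wz":0,"x":0,"y":0,"z":0,"claw":10},
    {"wx":3.4,"wy":0,"wz":0,"x":0,"y":-0.13,"z":0.72,"claw":10},
    {"wx":6.9,"wy":0,"wz":0,"x":0.01,"y":-0.31,"z":1.43,"claw":10},
    {"wx":10.3,"wy":0,"wz":0,"x":0.01,"y":-0.53,"z":2.12,"claw":10},
    {"wx":13.8,"wy":0,"wz":0,"x":0.01,"y":-0.79,"z":2.81,"claw":10},
    {"wx":17.2,"wy":0,"wz":0,"x":0.02,"y":-1.1,"z":3.47,"claw":10},
    {"wx":17.2,"wy":0,"wz":0,"x":0.02,"y":-1.1,"z":3.47,"claw":10}
  ],
  "squeeze": 100
}}

```text
clock: 24.02
position: [0.4315, 0.1979, 0.066]
tool_rot: [-3.137, 0.004, -1.488]
force: [1.7, -1.0, 7.7]
grip_width: 0.0247
```

Run:
```python
from arc import *
st(); arc2(np.arange(.36,.63,.06),.5)
```

```text
t 24.02 p [0.4315 0.1979 0.066 ] rpy [-179.8    0.3  -85.3] F [ 1.7 -1.   7.7] w 0.0247 q [-1.13  0.75  0.81  2.15 -0.95  0.66 -1.12]
0.36 [-0.01 -0.05  0.74] [ 1.6  0.1 -0.1] [0.432  0.1981 0.0586]
0.42 [-0.   -0.17  1.46] [ 3.3  0.1 -0.1] [0.4332 0.1982 0.0514]
0.48 [ 0.   -0.33  2.17] [ 5.   0.1 -0.1] [0.4349 0.1983 0.0443]
0.54 [ 0.   -0.54  2.87] [ 6.7  0.1 -0.1] [0.437  0.1985 0.0373]
0.6 [ 0.01 -0.78  3.56] [ 8.4  0.1 -0.1] [0.4395 0.1987 0.0304]
```

Call:
{"op": "jog_arm", "data": {
  "increments": [
    {"wx":1.6,"wy":0,"wz":0,"x":0,"y":-0.05,"z":0.74,"claw":10},
    {"wx":3.3,"wy":0,"wz":0,"x":0,"y":-0.15,"z":1.46,"claw":10},
    {"wx":5,"wy":0,"wz":0,"x":0,"y":-0.3,"z":2.17,"claw":10},
    {"wx":6.7,"wy":0,"wz":0,"x":0,"y":-0.5,"z":2.87,"claw":10},
    {"wx":8.2,"wy":0,"wz":0,"x":0,"y":-0.7,"z":3.4,"claw":10},
    {"wx":8.2,"wy":0,"wz":0,"x":0,"y":-0.7,"z":3.65,"claw":10},
    {"wx":8.2,"wy":0,"wz":0,"x":0,"y":-0.7,"z":3.7,"claw":10},
    {"wx":8.2,"wy":0,"wz":0,"x":0,"y":-0.7,"z":3.7,"claw":10}
  ],
  "squeeze": 100
}}

```text
clock: 25.02
position: [0.4395, 0.1987, 0.0296]
tool_rot: [-2.993, 0.005, -1.489]
force: [-3.2, -2.4, 16.6]
grip_width: 0.0247
```

```bash
cat > chk.py <<'E'
from arc import *
st(); g=grab("side")
r=mask(g,(0,120,80),(10,255,255),(310,360,140,165))|mask(g,(170,120,80),(180,255,255),(310,360,140,165))
c=max(cv2.findContours(r,cv2.RETR_EXTERNAL,cv2.CHAIN_APPROX_NONE)[0],key=len); print(cv2.fitEllipse(c)[0])
E
python3 chk.py
```

```text
t 25.02 p [0.4395 0.1987 0.0296] rpy [-171.5    0.3  -85.3] F [-3.2 -2.4 16.6] w 0.0247 q [-1.03  0.72  0.59  2.24 -1.2   0.33 -0.93]
(333.9591979980469, 154.28294372558594)
```

Almost at the stop; press on a little.

Call:
{"op": "jog_arm", "data": {
  "increments": [
    {"wx":0,"wy":0,"wz":0,"x":0,"y":0,"z":0.1,"claw":10},
    {"wx":0,"wy":0,"wz":0,"x":0,"y":0,"z":0.22,"claw":10},
    {"wx":0,"wy":0,"wz":0,"x":0,"y":0.03,"z":0.22,"claw":10}
  ],
  "squeeze": 100
}}

```text
clock: 25.45
position: [0.4399, 0.1987, 0.0282]
tool_rot: [-2.992, 0.006, -1.489]
force: [-10.1, -1.5, 37.5]
grip_width: 0.0247
```

```bash
cat >> chk.py <<'E'
crop(g,240,400,90,220,4,"s16b"); f=grab("top"); crop(f,200,360,120,255,4,"t16b")
E
python3 chk.py
```

```text
t 25.45 p [0.4399 0.1987 0.0282] rpy [-171.4    0.4  -85.3] F [-10.1  -1.5  37.5] w 0.0247 q [-1.02  0.72  0.58  2.24 -1.2   0.33 -0.92]
(333.9955749511719, 154.15489196777344)
```

View pics/s16b.png

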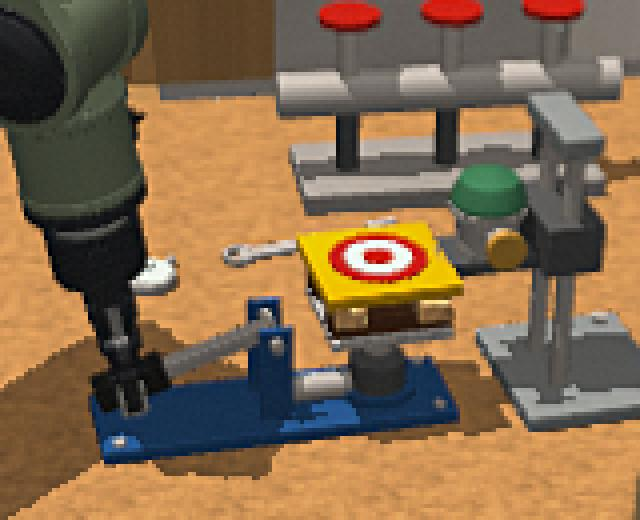

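View pics/t16b.png

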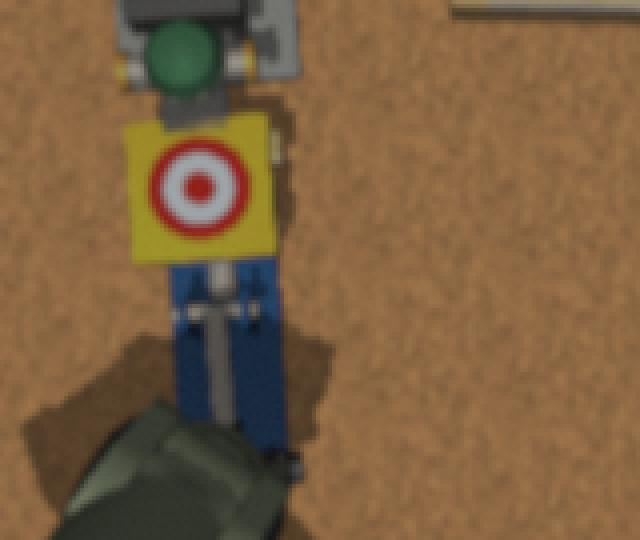

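Call:
{"op": "jog_arm", "data": {
  "increments": [
    {"wx":0,"wy":0,"wz":0,"x":0,"y":0.05,"z":-0.02,"claw":10},
    {"wx":0,"wy":0,"wz":0,"x":0,"y":0.05,"z":-0.02,"claw":10},
    {"wx":0,"wy":0,"wz":0,"x":0,"y":0.05,"z":-0.02,"claw":10},
    {"wx":0,"wy":0,"wz":0,"x":0,"y":0.05,"z":-0.02,"claw":10}
  ],
  "squeeze": 100
}}

```text
clock: 26.05
position: [0.4397, 0.1987, 0.0289]
tool_rot: [-2.991, 0.007, -1.489]
force: [-5.6, -1.0, 20.8]
grip_width: 0.0247
```

```bash
python3 chk.py
```

```text
t 26.05 p [0.4397 0.1987 0.0289] rpy [-171.4    0.4  -85.3] F [-5.6 -1.  20.8] w 0.0247 q [-1.02  0.72  0.58  2.24 -1.2   0.33 -0.92]
(334.03887939453125, 154.2086181640625)
```

Call:
{"op": "jog_arm", "data": {
  "increments": [
    {"wx":0,"wy":0,"wz":0,"x":0,"y":0,"z":0.14,"claw":10},
    {"wx":0,"wy":0,"wz":0,"x":0,"y":0,"z":0.14,"claw":10},
    {"wx":0,"wy":0,"wz":0,"x":0,"y":0,"z":0.14,"claw":10},
    {"wx":0,"wy":0,"wz":0,"x":0,"y":0,"z":0.14,"claw":10}
  ],
  "squeeze": 100
}}

```text
clock: 26.65
position: [0.44, 0.1987, 0.0282]
tool_rot: [-2.991, 0.008, -1.489]
force: [-12.6, -0.7, 36.8]
grip_width: 0.0247
```

```bash
python3 chk.py
```

```text
t 26.65 p [0.44   0.1987 0.0282] rpy [-171.3    0.4  -85.3] F [-12.6  -0.7  36.8] w 0.0247 q [-1.02  0.72  0.57  2.24 -1.2   0.32 -0.92]
(334.04656982421875, 154.13995361328125)
```

Call:
{"op": "jog_arm", "data": {
  "increments": [
    {"wx":0,"wy":0,"wz":0,"x":0,"y":0.05,"z":0.06,"claw":10},
    {"wx":0,"wy":0,"wz":0,"x":0,"y":0.05,"z":0.06,"claw":10},
    {"wx":0,"wy":0,"wz":0,"x":0,"y":0.05,"z":0.06,"claw":10}
  ],
  "squeeze": 100
}}

```text
clock: 27.12
position: [0.4399, 0.1988, 0.0283]
tool_rot: [-2.99, 0.009, -1.489]
force: [-9.6, -1.2, 32.7]
grip_width: 0.0247
```

```bash
sed -i s/16b/17/g chk.py; python3 chk.py
```

```text
t 27.12 p [0.4399 0.1988 0.0283] rpy [-171.3    0.5  -85.3] F [-9.6 -1.2 32.7] w 0.0247 q [-1.01  0.72  0.57  2.24 -1.2   0.32 -0.92]
(333.9955749511719, 154.15489196777344)
```

View pics/s17.png

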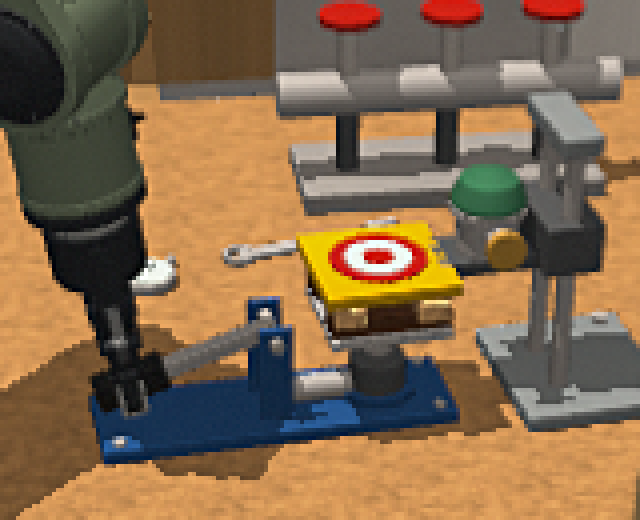

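The picture shows the jack still in place (near rear bolt at crop pixel (119,441)). The pad is raised on both slats, whose ends are at about (350,319) and (435,310).

```bash
python3 -c "
from h import *
bot.job_done(); st()"
```

```text
the job is handed in; nothing more can be done
the job is handed in; nothing more can be done
```

The job is done and handed in at about 27 s of the 72 s. The handle is gripped and held fully down, and the carriage is raised and resting on both slats.

- **Slats:** both lie across the bearers within about 1° of square, at roughly ±33 mm front and rear with a clear gap. The two cameras disagree on centring. The top one puts the slats about 1 to 3.5 mm off the mid-line one way, the side one about 2 to 5 mm the other way. They averaged near zero, so I did not re-lay them.
- **Jack position:** I towed it by the handle to a saddle centre of about (0.641, 0.214) m, against the pad centre at (0.641, 0.2145) m. The saddle's yaw of about 4.5° matches the pad's. The jack had not visibly moved after the pumping.
- **Pumping:** I pressed the handle down to its stop, took it fully up and opened the gripper so the spring could seat it. I then gripped it again and pressed to the stop. The target on the pad came back to the same image row as on the first press, which is about 18 mm of lift. The handle is held against its stop with about 33 N vertical force at the gripper, and the jack was stable.
- **Forces:** two peaks went above 40 N, both through the fingers rather than the gripper's body. One was about 46 N while setting the rear slat, the other about 48 N at the first bottom stop.
- **Bystanders:** I did not touch the stopwatch, coupon or wrench.

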